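Swing out the board hook and hang the step gauge against its switch

TASK

Swing the folded hook on the small tool board fully out to its stop, then take the step gauge from its stand and hang it on the hook, with the hook's bar in the narrow slot of the gauge. Using the gauge itself (not the fingers), push it back along the bar until it has pushed the board's switch button all the way in, feeling for the end of its travel and never forcing it, and leave the gauge hanging there. Leave the tools lying around undisturbed.

Things in the scene. Friction and masses are not known exactly. Their poses are not given: they have to be found in the camera images.
- board: Grey upright steel tool board, 200 mm wide, top edge 151 mm above the bench, fixed. Origin: on the bench under the middle of its front face. Local x points into the board (the face looks to -x), y along it (left for one facing the board), z up. In the middle a hinge leaf carries the hook; a black switch box (22 mm wide, 13 mm high) above the hinge stands out from the face.
- hook (a joint): Swing-out hook: angle of the folding hook about its vertical hinge, rad. 0 = folded flat along the board (bar pointing to the board's local +y), 1.57 = fully out at its hard stop (bar pointing straight out from the board, local -x). It starts almost folded (0 to 0.3), moves with stiff friction (0.15 N m) and stays where it is left.
- hook_hinge (a point): Point on the vertical hinge axis at the height of the bar's centre: 30 mm in front of the board's face, 125 mm above the bench.
- hook_bar (a point): Point on the centre line of the hook's bar, 45 mm from the hinge axis. The bar is round steel, 8 mm in diameter, 85 mm long from the hinge axis to its upturned end. Local y points along the bar away from the hinge, z up.
- hook_tip (a point): Near the top of the hook's upturned end, a round upright pin of 8 mm diameter at the far end of the bar, 85 mm from the hinge axis; it ends 22 mm above the bar's centre line, 4 mm above this point. It can be pinched from above.
- plunger (a joint): Travel (m) of the 9 mm steel button in the switch box's front end: 0 out, 0.005 fully in, at a hard end. Axis: board's local x, mid-board, 17 mm above the bar's centre. About 6 N along local +x moves it; it stays where left; over 18 N damages it. The box is screwed in or out for each job, unmeasured: the button's end when out is 47 to 67 mm in front of the board's face.
- gauge: Step gauge: upright flat steel plate, 5 mm thick (local x), 64 mm wide (y), 144 mm tall (z), about 0.16 kg, standing in the slotted stand, same front and back. Origin: middle of its lower edge. A window 26 mm wide from 44 to 64 mm above the origin narrows to a slot 13 mm wide from 74 to 86 mm. Solid steel from 86 to 112 mm, black grip above.
- gauge_slot (a point): Middle of the upper end of the gauge's slot, 86 mm above its origin: this edge rests on the bar when the gauge hangs (pressing down on the bar adds drag when it is slid along). Axes as the gauge.
- gauge_grip (a point): Centre of the gauge's black grip, a block 14 mm thick (local x), 44 mm wide (local y), 32 mm high (112 to 144 mm above the gauge's origin). Axes as the gauge.
- stand: Low slotted aluminium block, 60 x 110 x 34 mm, fixed to the bench, in whose slot (8 mm wide, 22 mm deep, running along local y) the gauge stands. Origin: centre of its underside.
- oil_stone: Bystander: green oil stone, 25 x 100 x 13 mm, lying loose; origin at its underside centre.
- screwdriver: Bystander: screwdriver with a fluted plastic handle, 22 x 159 x 21 mm, lying loose; origin at its underside centre.
- v_block: Bystander: ground V-block, 55 x 36 x 32 mm, loose; origin at its underside centre.
There are look-alikes about, which are no part of the job. Leave any blue or orange look-alike of the gauge alone.

How it is judged (in metres and radians):
On the way, in this order (a step that is already met when the one before it is completed fails the run):
1. the hook is swung fully out (above 1.50 rad) (value of joint hook above 1.5 rad), for 0.2 s.
2. with the hook's bar through the gauge's opening and the hook still out, the button is pushed in more than 4 mm (x of gauge_slot in the frame of hook_bar between -0.008 and 0.008 m and y of gauge_slot in the frame of hook_bar between -0.045 and 0.036 m and z of gauge_slot in the frame of hook_bar between 0.001 and 0.038 m and value of joint hook above 1.42 rad and value of joint plunger above 0.004 m), for 0.2 s.
At the end, for the whole second after the job is handed in: The hook is out (joint above 1.42 rad); the gauge hangs at rest on the bar, between hinge and upturned end, slot edge on the bar (1 to 9 mm above its centre line, within 8 mm sideways), upright within 0.2 rad; the switch button is in by more than 4 mm of its 5 mm (x of gauge_slot in the frame of hook_bar between -0.008 and 0.008 m and y of gauge_slot in the frame of hook_bar between -0.045 and 0.036 m and z of gauge_slot in the frame of hook_bar between 0.001 and 0.009 m and angle between gauge's own z axis and vertical below 0.2 rad and linear speed of gauge below 0.03 m/s and value of joint hook above 1.42 rad and value of joint plunger above 0.004 m); the robot touches nothing.
It fails at once if the gauge presses the switch button with more than 18 N (contact force between gauge and plunger above 18 N).
It fails at once if the gauge is forced against the hook or board with more than 25 N (contact force between gauge and board above 25 N).
It fails at once if the robot itself presses the switch button (contact force between any of the fingers, the arm and plunger above 1 N).
It fails at once if a bystander is moved more than 20 mm (distance of any of oil_stone, screwdriver, v_block from where it was at the start of the episode above 0.02 m).
It also fails if it takes over 67 s, if anything falls off the work surface, if the arm or the gripper's body presses on something with over 40 N, if the wrist force passes 120 N, or if a joint passes its speed limit or range.

ROBOT

A 6-joint arm with a two-finger parallel gripper is mounted at the origin on a cart in front of the work surface, level with it; the furniture and walls round the work are solid. World frame = base frame: x ahead of the robot, y to its left, z up, the work surface at z = 0. Lengths are in mm, angles in rad, forces in N, time in s.
With the tool pointing down it reaches from about 350 to 875 mm from the base axis. Payload 4.2 kg.
Tool frame: the origin (TCP) lies at the very end of the fingers, on their centre line; the grasp point (between the pads) lies arm.hold_point_z behind it (arm.hold_point_z is the distance from the TCP to the grasp point, in mm); z points along the fingers, y is the direction in which the jaws open and shut (so a half turn about z gives the same grasp; the last joint's range is limited). The gripper opens to 85 mm and grips with 20 to 120 N. Pads are 22 mm wide; open, the fingers measure 114 mm over their backs; the gripper's body (76 mm by 85 mm) begins 54 mm behind the grasp point. The pads swing forward as they close: fully open they stand 13 mm farther back than shut.
Start: joints at [1.375, 0.385, 0.008, 0, -1.194, -0.259], TCP at [274.518, 561.462, 231.312] pointing down, gripper open.
Joint ranges: [-3.14, 3.14], [-1.21, 2.06], [-1.07, 1.41], [-3.16, 2.05], [-2.99, -0.16], [-3.1, 3.1]. Speed limits (rad/s): [2.79, 2.79, 3.14, 3.14, 3.14, 3.14].

INTERFACE

Orientations are given as a unit quaternion [x, y, z, w].
In Python, from bench import arm gives the robot as it stands.
- The arm moves only by the tool step_arm, never from a script. Its argument "series" is a list of rows, each a list of 6 numbers: the shift along the world's x, y, z scaled (see below), then the turn, a rotation vector about the world's x, y, z scaled (see below). A call has 1 to 12 rows; each row is the pose to reach, as a shift and turn from the pose commanded when the call began; what a row does not reach only later rows make up. The controller multiplies each number of a shift by 400 mm and each number of a turn by pi/2 rad. A row lasts 1/12 s, in which the tool goes at most 41.7 mm and 7.16 degrees, less where a joint would pass 70% of its speed; a pose out of reach is approached as far as the arm can. A call with a number of a shift or a turn outside -1 to 1 is refused whole. A call with a gripper value outside its range is refused whole. "jaw" is the opening, from -1 (shut) to 1 (fully open), set as the call begins (left out, the last holds). The fingers move at their own pace and stop on an object; the grip force is fixed at half the most. Time passes only in rows, so rows that repeat a pose let the fingers close. It gives the time, the measured TCP pose, the force and the opening at its end, in the units of the state.
- arm.read_state(): the state, without advancing time (a new reading comes with each control period).
- arm.get_image(name): name is "side" or "top"; returns a dict with "image" (384x512x3 uint8, red, green, blue), "camera_matrix" (3x3 intrinsics, pixels), "k1" (the pictures are not rectified: a ray, as slopes to the right and down, at radius r is drawn at 1 + k1 r^2 times it, then the intrinsics apply), "world_from_camera" (4x4, takes a point from camera to world coordinates). Camera axes: x right, y up, looking along -z (the intrinsics and any distortion apply to the point x, -y, -z); pixel columns grow to the right and rows downward; lengths in mm; the calibration is good to about 2 mm. A picture is of the moment at which its call begins. There is no depth.
- arm.job_done(): hands the job in, once; it reports no verdict.
The state is a dict: "clock": time; "joints": joint angles; "joint_vel": joint speeds; "joint_efforts": joint torques, N m; "position": TCP position; "ee_rot": TCP orientation; "contact_force": force on the tool from outside, world axes, zero at the start; "wrist_torque": the same for the moment, N m; "gripper_width": finger opening in mm.
Only numpy, scipy, OpenCV 4.12 (cv2) and the standard library are available. Lean on these libraries where they do the work, as an engineer would, in place of code of your own. Each camera call takes 0.05 s, during which the arm holds its last target.

## Working session

There is one attempt and no reset: what is moved stays moved. The work goes in short steps, Python scripts to look and compute and a tool call to move; the robot and the scene stay as the last step left them, time stands still between calls to the robot, and variables do not carry over. Pictures are saved under pics/ and viewed, and the job is handed in when it is done.

Besides the shell and the picture viewer there is one more tool, called after ">>>" as name(argument=value, ...), one argument or row to a line, values as JSON. step_arm: Moves the arm, as the interface text tells. Shifts and turns lie within -1 to 1; 1 stands for 400 mm of shift or pi/2 rad of turn. Its arguments: {"type":"object","properties":{"series":{"type":"array","items":{"type":"array","items":{"type":"number","minimum":-1,"maximum":1}}},"jaw":{"type":"number"}},"required":["series"]}

```bash
mkdir -p pics; ls
cat > h.py <<'E'
import numpy as np, cv2, json
from bench import arm
def snap(n,tag):
    d=arm.get_image(n); im=d["image"]
    cv2.imwrite(f"pics/{tag}.png",im[:,:,::-1])
    np.savez(f"pics/{tag}.npz",im=im,K=d["camera_matrix"],k1=d["k1"],T=d["world_from_camera"]); return d
def load(tag):
    z=np.load(f"pics/{tag}.npz"); return z
def ray(z,u,v):
    K=z["K"];k1=float(z["k1"]);T=z["T"]
    p=np.array([(u-K[0,2])/K[0,0],(v-K[1,2])/K[1,1]]); q=p.copy()
    for _ in range(30): q=p/(1+k1*(q@q))
    d=T[:3,:3]@np.array([q[0],-q[1],-1.0]); return T[:3,3],d/np.linalg.norm(d)
def atz(z,u,v,h):
    o,d=ray(z,u,v); return o+d*(h-o[2])/d[2]
def tri(*a):
    A=np.zeros((3,3));b=np.zeros(3)
    rs=[ray(*x) for x in a]
    for o,d in rs:
        P=np.eye(3)-np.outer(d,d);A+=P;b+=P@o
    X=np.linalg.solve(A,b); return X,[round(float(np.linalg.norm((np.eye(3)-np.outer(d,d))@(X-o))),1) for o,d in rs]
def proj(z,X):
    T=z["T"];K=z["K"];c=T[:3,:3].T@(np.asarray(X,float)-T[:3,3]);s=np.array([c[0],-c[1]])/-c[2]
    s=s*(1+float(z["k1"])*(s@s)); return K[0,0]*s[0]+K[0,2],K[1,1]*s[1]+K[1,2]
def crop(tag,x0,y0,x1,y1,f,out):
    im=cv2.imread(f"pics/{tag}.png")[y0:y1,x0:x1]
    im=cv2.resize(im,None,fx=f,fy=f,interpolation=cv2.INTER_CUBIC)
    for x in range((x0+9)//10*10,x1,10):
        L=10 if x%50==0 else 5
        cv2.line(im,((x-x0)*f,0),((x-x0)*f,L),(0,0,255),1)
        if x%50==0: cv2.putText(im,str(x),((x-x0)*f+2,20),0,.4,(0,0,255),1)
    for y in range((y0+9)//10*10,y1,10):
        L=10 if y%50==0 else 5
        cv2.line(im,(0,(y-y0)*f),(L,(y-y0)*f),(0,0,255),1)
        if y%50==0: cv2.putText(im,str(y),(12,(y-y0)*f+4),0,.4,(0,0,255),1)
    cv2.imwrite(f"pics/{out}.png",im)
E
python3 - <<'E'
from h import *
for n in("side","top"):
    d=snap(n,n+"0"); print(n,d["camera_matrix"],d["k1"],d["world_from_camera"].round(3))
print(arm.read_state(), arm.hold_point_z)
E
```

```text
pics
side [[377.52720705   0.         257.70444966]
 [  0.         377.52720705 186.72113143]
 [  0.           0.           1.        ]] -0.024381024372333835 [[-9.97000e-01 -5.30000e-02  5.90000e-02  5.65350e+02]
 [ 8.00000e-02 -6.67000e-01  7.41000e-01  7.13175e+02]
 [ 0.00000e+00  7.43000e-01  6.69000e-01  7.53500e+02]
 [ 0.00000e+00  0.00000e+00  0.00000e+00  1.00000e+00]]
top [[451.24325013   0.         250.51366663]
 [  0.         451.24325013 195.92242833]
 [  0.           0.           1.        ]] -0.03532312203012813 [[ 1.100000e-02  9.970000e-01 -7.400000e-02  4.368870e+02]
 [-1.000000e+00  9.000000e-03 -2.700000e-02 -3.682600e+01]
 [-2.700000e-02  7.400000e-02  9.970000e-01  1.537415e+03]
 [ 0.000000e+00  0.000000e+00  0.000000e+00  1.000000e+00]]
{'clock': 0.1, 'joints': array([ 1.37459146e+00,  3.85477746e-01,  6.74805151e-03, -4.12601533e-04,
       -1.19400341e+00, -2.58589642e-01]), 'joint_vel': array([-0.00038096, -0.00041766,  0.00298984,  0.00232571, -0.00015991,
        0.00202248]), 'joint_efforts': array([-4.83111944e-04, -3.93321025e+01,  1.88928008e+01,  4.19789359e+00,
       -2.60408073e-03,  8.09000760e-07]), 'position': array([274.31460371, 560.9980705 , 230.3298025 ]), 'ee_rot': array([ 9.74238831e-01, -2.25516573e-01, -1.61460297e-04,  9.73898662e-04]), 'contact_force': array([-0.01250834, -0.39230924,  0.12156611]), 'wrist_torque': array([0.01192371, 0.01043752, 0.00615662]), 'gripper_width': 85.24497450393432} 18.700000000000003
```

View pics/side0.png

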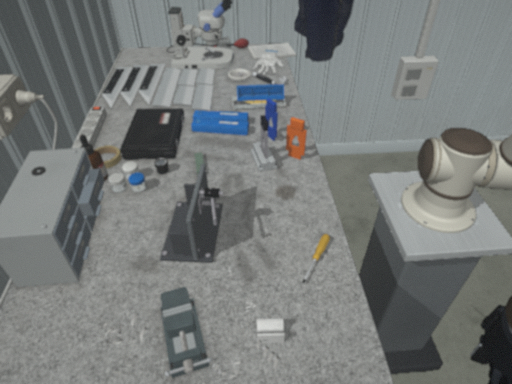

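View pics/top0.png

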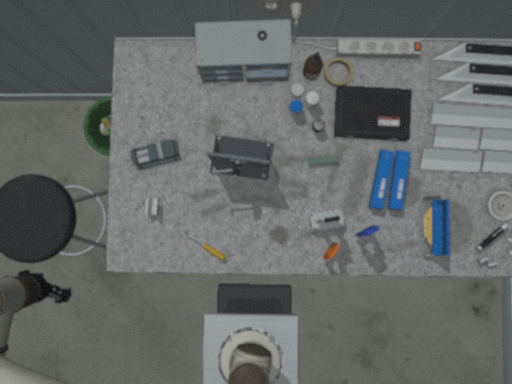

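Run:
```python
from h import *
crop("top0",190,120,290,220,7,"c1")
crop("top0",290,190,390,270,7,"c2")
crop("side0",150,140,250,270,5,"c3")
crop("side0",225,85,325,185,7,"c4")
```

```text
(no output)
```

View pics/c1.png

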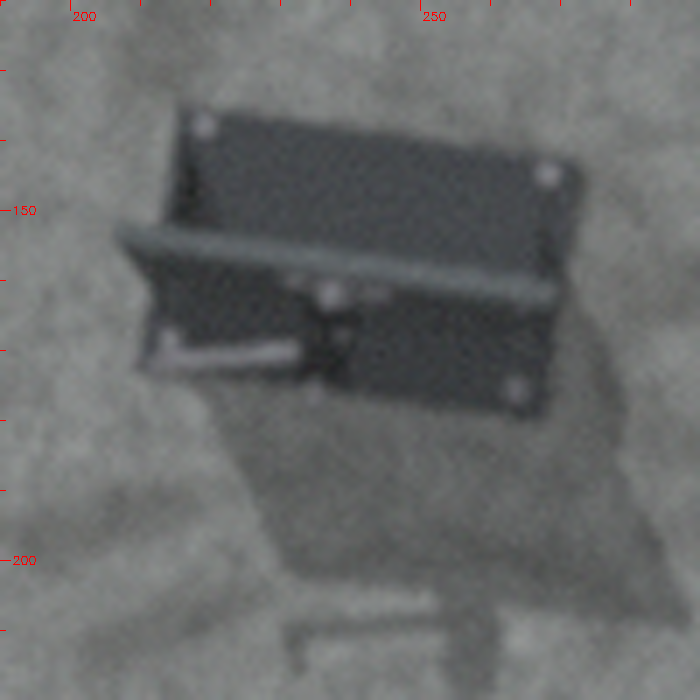

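View pics/c2.png

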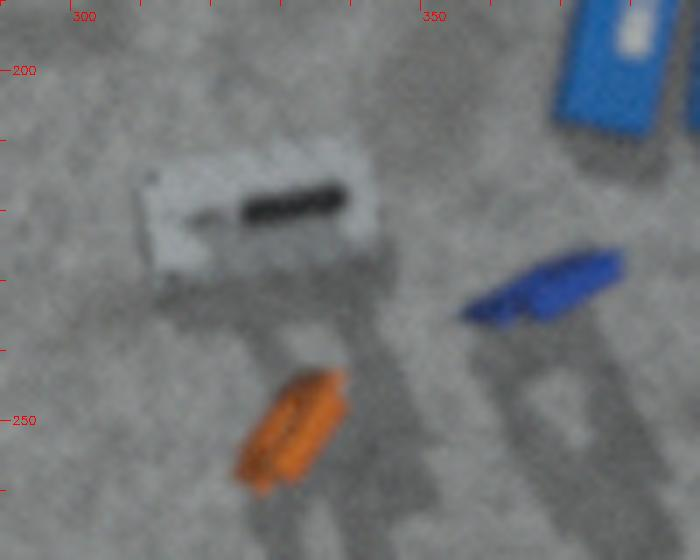

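View pics/c3.png

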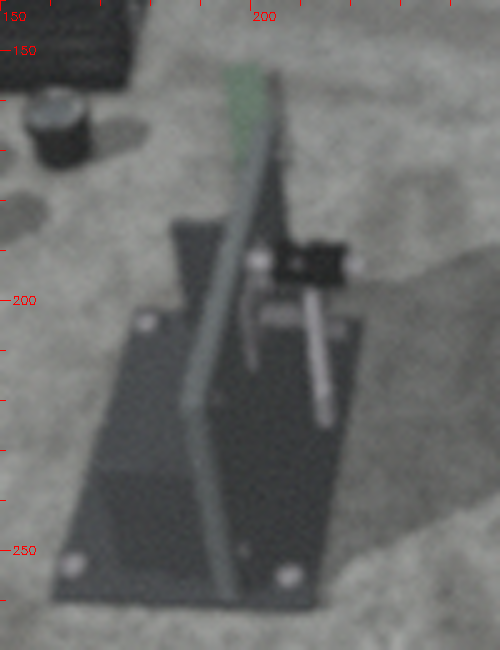

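View pics/c4.png

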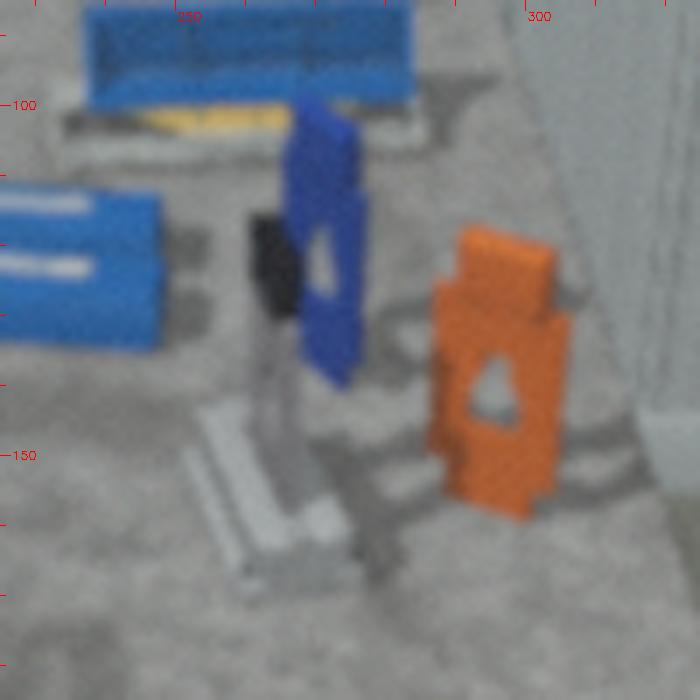

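Run:
```python
from h import *
t=load("top0");s=load("side0")
L=atz(t,207,154.3,151);R=atz(t,270,162.3,151);print(L,R,np.linalg.norm(L-R))
print(atz(s,188.5,222,151),atz(s,203.5,156,151))
print("tri L",tri((t,207,154.3),(s,188.5,222)))
for u,v in((219,138),(268,145),(264,175.5),(214,168)):print(u,v,atz(t,u,v,4))
for u,v in((179,204.5),(164.5,253),(208,255)):print(u,v,atz(s,u,v,4))
print("box front",tri((t,235.5,175.5),(s,219,193)))
print("bar", atz(t,232,169.5,125),atz(t,214,171,125),atz(s,211,202,125),atz(s,214.5,224,125))
```

```text
[668.56075369 137.97075644 151.        ] [644.73331667 -58.17855586 151.        ] 197.59124340570833
[670.28670396 148.02525148 151.        ] [644.16642883 -85.07605906 151.        ]
tri L (array([671.05274942, 139.19902092, 141.45022417]), [0.9, 0.9])
219 138 [750.19328424 116.01032789   4.        ]
268 145 [726.6891305  -53.14079413   4.        ]
264 175.5 [621.12069524 -40.28380514   4.        ]
214 168 [645.75057868 131.50903183   4.        ]
179 204.5 [726.38709684 -59.35888148   4.        ]
164.5 253 [749.72977912 110.68826725   4.        ]
208 255 [641.64276099 125.32399101   4.        ]
box front (array([604.49405997,  48.90339391, 139.77517443]), [0.4, 0.4])
bar [624.88681361  61.14473561 125.        ] [619.7154254  118.06250841 125.        ] [624.92455092  62.87104348 125.        ] [616.27099759 134.35978049 125.        ]
```

```bash
cat >> h.py <<'E'
def overlay(tag,segs,box,f,out):
    z=load(tag);x0,y0,x1,y1=box
    im=cv2.imread(f"pics/{tag}.png")[y0:y1,x0:x1];im=cv2.resize(im,None,fx=f,fy=f,interpolation=cv2.INTER_CUBIC)
    for a,b,c in segs:
        P=[tuple(int(round(((q+.0)-o)*f)) for q,o in zip(proj(z,X),(x0,y0))) for X in (a,b)]
        cv2.line(im,P[0],P[1],c,1,cv2.LINE_AA)
    cv2.imwrite(f"pics/{out}.png",im)
def Tl(o,yaw):
    c,s=np.cos(yaw),np.sin(yaw)
    return lambda x,y,z: np.array([o[0]+c*x-s*y,o[1]+s*x+c*y,z])
def boardsegs(o,yaw,hook,pl):
    B=Tl(o,yaw);G=(0,255,0);Rd=(0,0,255);Y=(0,255,255)
    S=[(B(0,-100,151),B(0,100,151),G),(B(0,100,151),B(0,100,6),G),(B(0,-100,151),B(0,-100,6),G),(B(0,-100,6),B(0,100,6),G)]
    h=np.pi/2-0+0
    d=lambda r,zz:B(-30-r*np.sin(hook),r*np.cos(hook),zz)
    S+=[(d(0,125),d(85,125),Rd),(d(85,125),d(85,147),Rd),(d(0,110),d(0,150),Rd)]
    for y in(-11,11): 
        for zz in(135.5,148.5): S.append((B(0,y,zz),B(-pl+8,y,zz),Y))
    S.append((B(-pl+8,0,142),B(-pl,0,142),(255,0,255)))
    return S
E
python3 - <<'E'
from h import *
S=boardsegs((654,40),-.121,.1,57)
overlay("top0",S,(190,120,290,220),7,"o1");overlay("side0",S,(150,140,250,270),5,"o2")
E
```

```text
(no output)
```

View pics/o1.png

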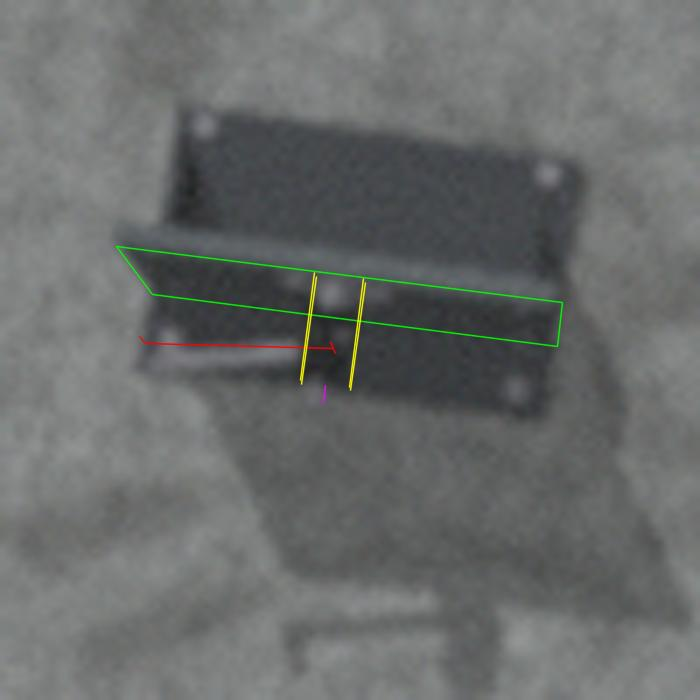

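View pics/o2.png

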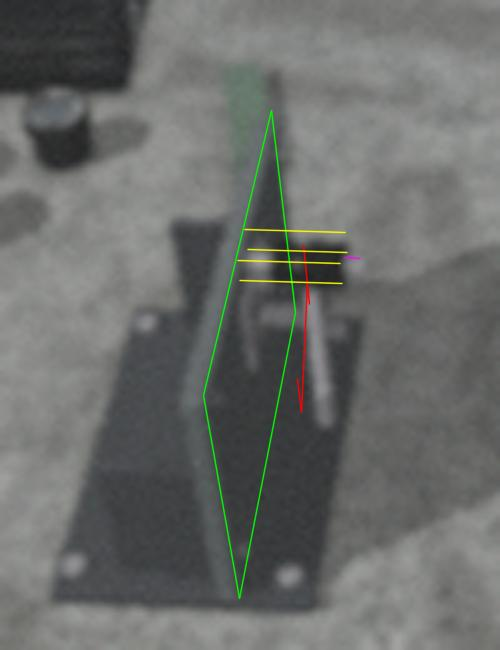

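Run:
```python
from h import *
crop("side0",175,145,235,230,9,"c5")
im=cv2.imread("pics/c5.png");im=cv2.convertScaleAbs(im,alpha=1.6,beta=-40);cv2.imwrite("pics/c5.png",im)
```

```text
(no output)
```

View pics/c5.png

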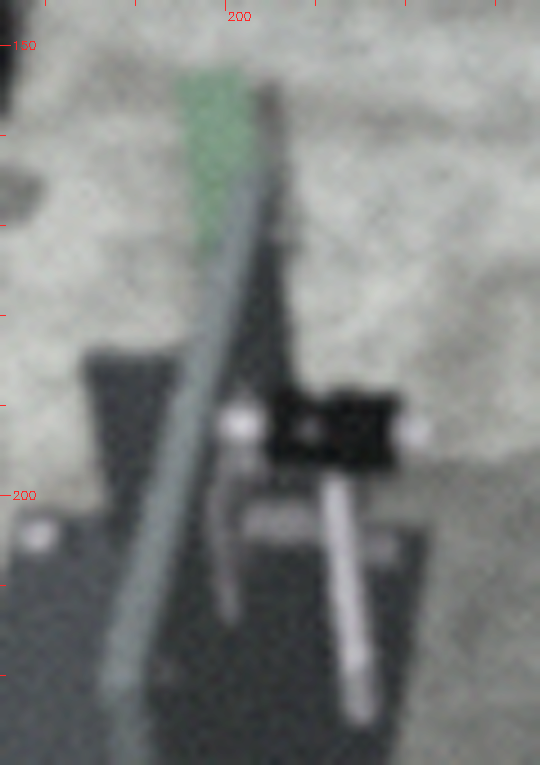

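Run:
```python
from h import *
t=load("top0");s=load("side0")
print(tri((t,213.5,168.5),(s,214.5,218)))
print(tri((t,213.8,171.3),(s,215,224.5)))
for o,yaw,hk in(((653,42),-.121,.22),):
  S=boardsegs(o,yaw,hk,60)
  overlay("top0",S,(190,120,290,220),7,"o1");overlay("side0",S,(175,145,235,230),9,"o2")
  a=cv2.imread("pics/o1.png");b=cv2.imread("pics/o2.png");a=cv2.copyMakeBorder(a[:,:500],0,0,0,0,0)
  b=cv2.resize(b,(494,700));cv2.imwrite("pics/o.png",cv2.resize(np.hstack([a[:,:500],b]),None,fx=.8,fy=.8))
```

```text
(array([621.47739206, 119.45460639, 129.76614079]), [5.5, 5.5])
(array([618.64906414, 120.55987512, 108.61264118]), [2.2, 2.2])
```

View pics/o.png

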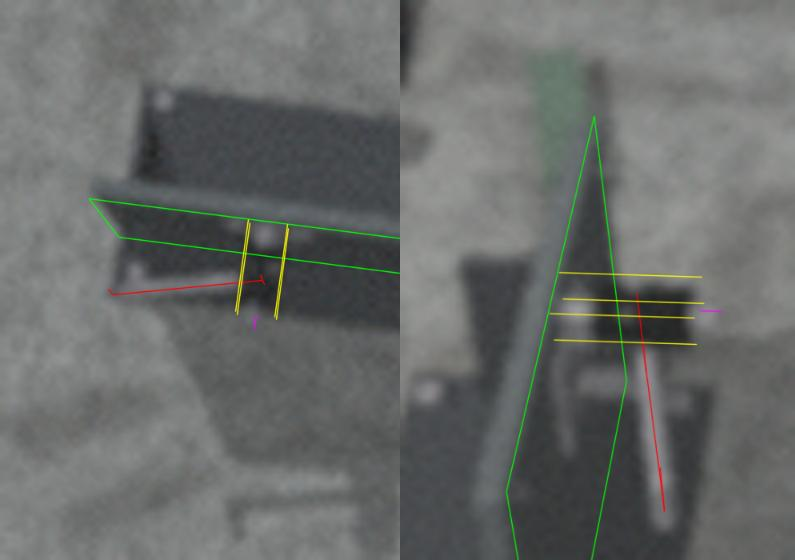

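Run:
```python
from h import *
crop("top0",300,195,350,245,14,"c2")
crop("side0",250,105,290,170,10,"c4")
t=load("top0");s=load("side0")
a=cv2.imread("pics/c2.png");b=cv2.imread("pics/c4.png");a=cv2.resize(a,(600,600))[:, :400]
cv2.imwrite("pics/o.png",np.hstack([cv2.resize(cv2.imread("pics/c2.png"),(480,480)),cv2.resize(b,(295,480))]))
```

```text
(no output)
```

View pics/c2.png

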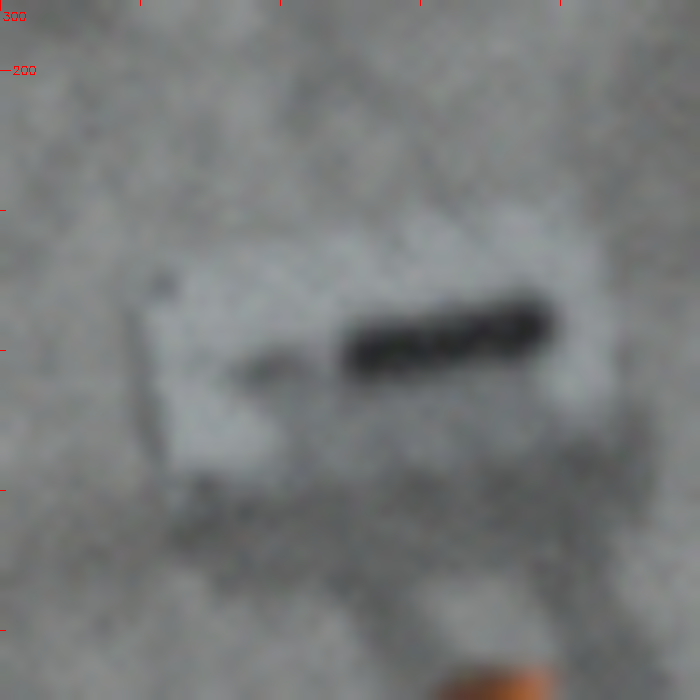

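View pics/c4.png

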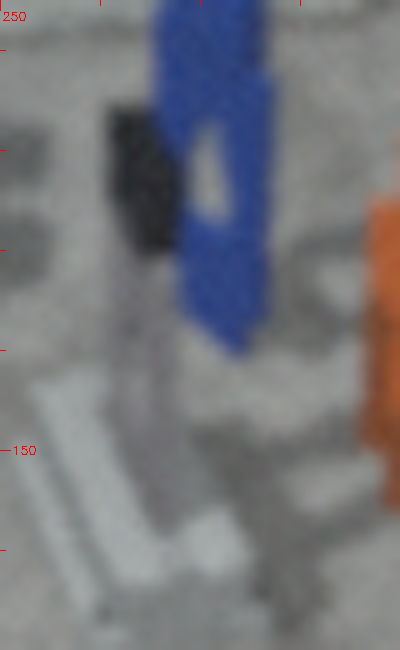

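```bash
cat >> h.py <<'E'
def boxsegs(F,x0,x1,y0,y1,z0,z1,c):
    S=[]
    P=lambda i,j,k:F((x0,x1)[i],(y0,y1)[j],(z0,z1)[k])
    for a in(0,1):
        for b in(0,1):
            S+=[(P(0,a,b),P(1,a,b),c),(P(a,0,b),P(a,1,b),c),(P(a,b,0),P(a,b,1),c)]
    return S
def gaugesegs(o,yaw,zb):
    F=Tl(o,yaw)
    return boxsegs(F,-7,7,-22,22,zb+112,zb+144,(0,255,255))+boxsegs(F,-2.5,2.5,-32,32,zb,zb+112,(0,0,255))
E
python3 - <<'E'
from h import *
t=load("top0");s=load("side0")
A=atz(t,325.3,220.2,156);B=atz(t,339,218,156);print(A,B,np.linalg.norm(A-B))
o=(A+B)/2;d=A-B;yaw=np.arctan2(-d[0],d[1]);print(o,yaw)
C=[atz(t,u,v,34) for u,v in((310.5,217.2),(341,210.3),(343.6,223.5),(312.5,229))];print(np.array(C).round(1), np.mean(C,0))
F=Tl(np.mean(C,0),yaw)
S=gaugesegs(o,yaw,12)+boxsegs(F,-30,30,-55,55,0,34,(0,255,0))
overlay("top0",S,(300,195,350,245),12,"o1");overlay("side0",S,(240,100,300,175),8,"o2")
E
```

```text
[ 467.22666951 -227.93611425  156.        ] [ 474.32248662 -269.62259497  156.        ] 42.28608868057835
[ 470.77457806 -248.77935461  156.        ] 0.16860267286949504
[[ 479.4 -195.8   34. ]
 [ 503.2 -296.9   34. ]
 [ 459.6 -305.3   34. ]
 [ 440.4 -202.5   34. ]] [ 470.6365918  -250.12008274   34.        ]
```

View pics/o1.png

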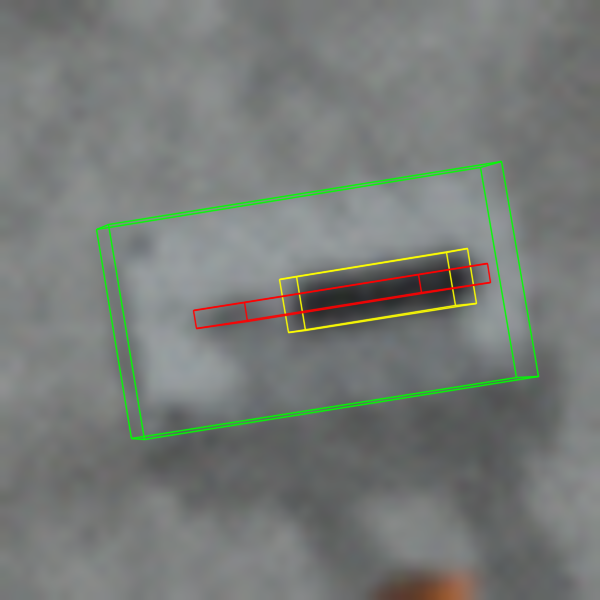

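View pics/o2.png

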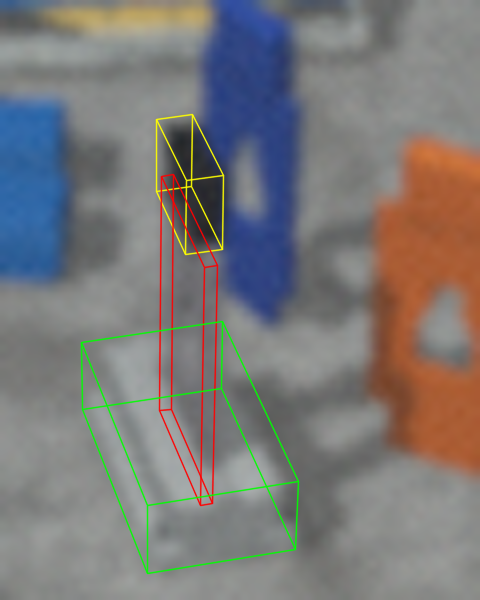

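>>> step_arm(
  series=[
    [0.8,-1,0,0,0,-0.647],
    [0.8,-1,0,0,0,-0.647],
    [0.8,-1,0,0,0,-0.647],
    [0.8,-1,0,0,0,-0.647],
    [0.8,-1,0,0,0,-0.647],
    [0.8,-1,0,0,0,-0.647],
    [0.8,-1,0,0,0,-0.647],
    [0.8,-1,0,0,0,-0.647],
    [0.8,-1,0,0,0,-0.647],
    [0.8,-1,0,0,0,-0.647],
    [0.8,-1,0,0,0,-0.647],
    [0.8,-1,0,0,0,-0.647],
  ],
  jaw=-0.1,
)

```text
clock: 1.1
position: [587.5, 169.1, 231.0]
ee_rot: [0.741, -0.671, -0.0, 0.0]
contact_force: [-0.4, 0.5, -0.8]
gripper_width: 38.5
```

>>> step_arm(
  series=[
    [0.055,-0.089,-0.08,0,0,0],
    [0.055,-0.089,-0.08,0,0,0],
    [0.055,-0.089,-0.08,0,0,0],
    [0.055,-0.089,-0.08,0,0,0],
  ],
)

```text
clock: 1.43
position: [608.6, 135.1, 198.6]
ee_rot: [0.741, -0.671, -0.0, 0.001]
contact_force: [-1.6, 0.8, -0.2]
gripper_width: 38.5
```

Run:
```python
from h import *
snap("top","top1");snap("side","side1");st=arm.read_state();print(st["position"],st["ee_rot"])
p=st["position"]
for n in("top1","side1"):
    print(n,proj(load(n),p))
crop("top1",190,130,260,200,8,"a");crop("side1",170,120,250,240,5,"b")
a=cv2.imread("pics/a.png");b=cv2.imread("pics/b.png");b=cv2.resize(b,(373,560));cv2.imwrite("pics/o3.png",np.hstack([a[:,:420],b]))
```

```text
[608.8117021  136.69956269 200.28030989] [ 7.42016874e-01 -6.70380784e-01  3.73666132e-04 -6.49955622e-04]
top1 (np.float64(205.03962032083896), np.float64(171.32260042863777))
side1 (np.float64(215.3007871885166), np.float64(200.41820551201386))
```

View pics/a.png

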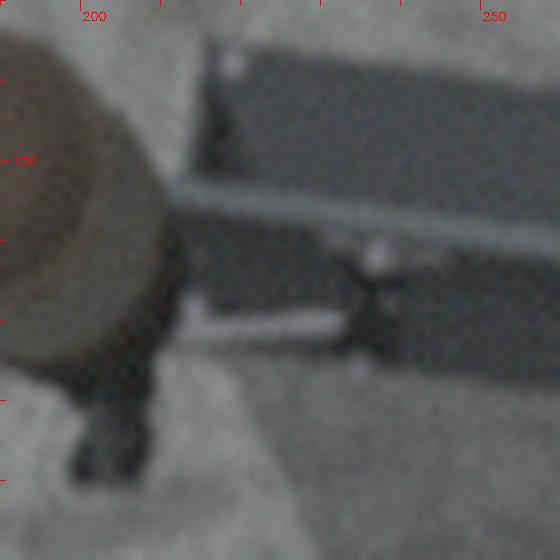

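View pics/b.png

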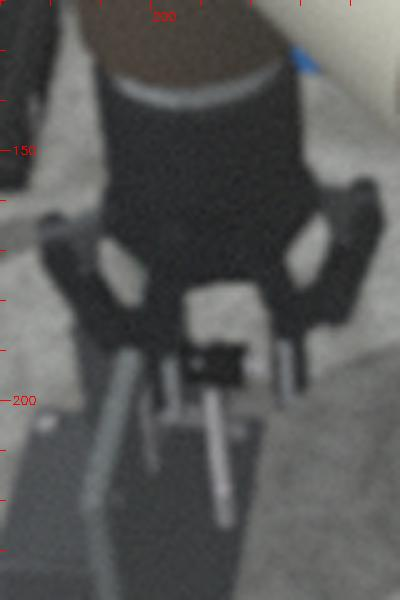

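>>> step_arm(
  series=[
    [0,0.003,-0.05,0,0,0],
    [0,0.003,-0.1,0,0,0],
    [0,0.003,-0.14,0,0,0],
    [0,0.003,-0.14,0,0,0],
    [0,0.003,-0.14,0,0,0],
    [0,0.003,-0.14,0,0,0],
  ],
)

```text
clock: 2.03
position: [609.6, 138.0, 145.3]
ee_rot: [0.742, -0.67, 0.001, -0.001]
contact_force: [-0.4, 0.4, 0.7]
gripper_width: 38.6
```

Run:
```python
from h import *
snap("side","side2");st=arm.read_state();print(st["position"],st["contact_force"])
print(proj(load("side2"),st["position"]))
crop("side2",170,140,250,240,7,"b")
```

```text
[609.74715284 137.80810683 145.45488365] [ 0.07547656  0.83825114 -0.22441733]
(np.float64(216.7507618955433), np.float64(218.69605730653018))
```

View pics/b.png

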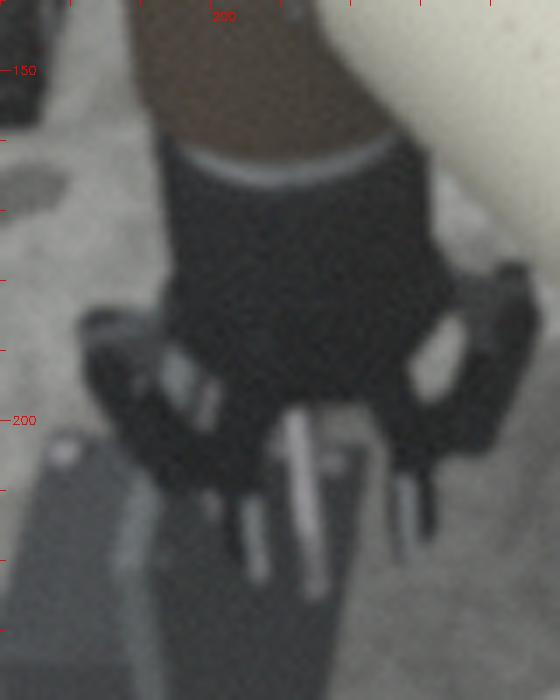

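>>> step_arm(
  series=[
    [0.0145,-0.026,0,0,0,0],
    [0.0145,-0.026,-0.02,0,0,0],
    [0.0145,-0.026,-0.031,0,0,0],
    [0.0145,-0.026,-0.031,0,0,0],
    [0.0145,-0.026,-0.031,0,0,0],
  ],
)

```text
clock: 2.5
position: [614.4, 125.9, 130.3]
ee_rot: [0.741, -0.671, -0.0, 0.001]
contact_force: [0.5, 0.8, 0.2]
gripper_width: 38.4
```

Run:
```python
from h import *
snap("side","side3");st=arm.read_state();print(st["position"],st["contact_force"])
print(proj(load("side3"),st["position"]))
crop("side3",170,140,250,240,7,"b")
```

```text
[614.61035929 126.05985859 130.64133748] [-0.2671307   0.64094336  0.27639371]
(np.float64(215.0648510294198), np.float64(219.5293832219246))
```

View pics/b.png

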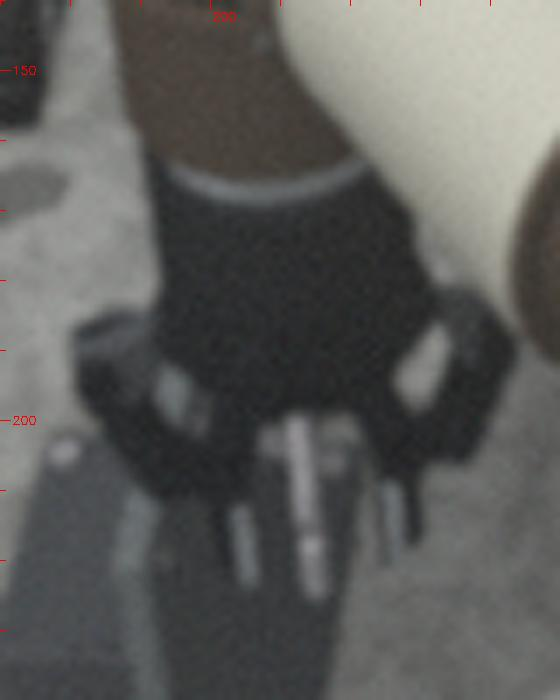

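>>> step_arm(
  series=[
    [0.002,0.009,0.006,0,0,0],
    [0.002,0.009,0.006,0,0,0],
    [0.002,0.009,0.006,0,0,0],
    [0.002,0.009,0.006,0,0,0],
    [0.002,0.009,0.006,0,0,0],
    [0.002,0.009,0.006,0,0,0],
    [0.002,0.009,0.006,0,0,0],
    [0.002,0.009,0.006,0,0,0],
  ],
  jaw=-1,
)

```text
clock: 3.22
position: [616.0, 130.4, 134.0]
ee_rot: [0.742, -0.671, 0.0, -0.001]
contact_force: [0.2, 3.2, 2.7]
gripper_width: 4.2
```

Run:
```python
from h import *
snap("side","side4");snap("top","top4");st=arm.read_state();print(st["position"],st["contact_force"],st["gripper_width"])
crop("side4",170,140,250,240,7,"b")
```

```text
[615.99483181 130.38225808 133.92382666] [-0.3323591   2.73059517  4.14140727] 4.204031011915234
```

View pics/b.png

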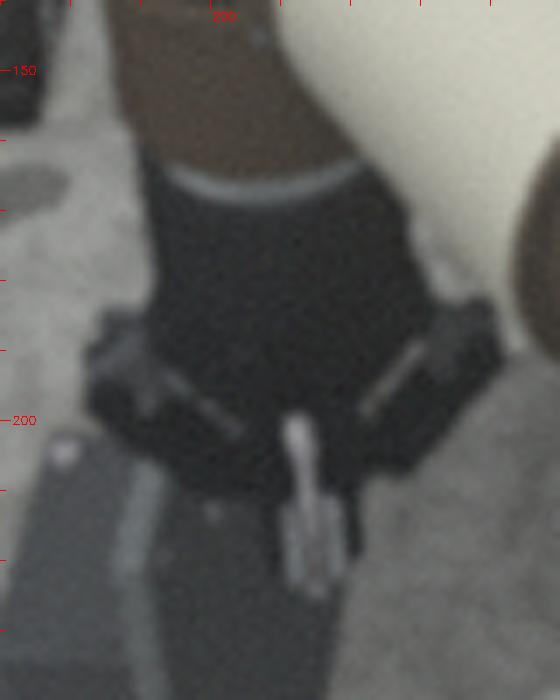

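>>> step_arm(
  series=[
    [0,0,0.005,0,0,0],
    [0,0,0.005,0,0,0],
    [0,0,0.005,0,0,0],
    [0,0,0.005,0,0,0],
    [0,-0.022,0.005,0,0,0],
    [0,-0.022,0.005,0,0,0],
    [0,-0.022,0.005,0,0,0],
    [0,-0.022,0.005,0,0,0],
  ],
  jaw=-0.3,
)

```text
clock: 3.98
position: [615.4, 120.6, 135.3]
ee_rot: [0.741, -0.671, -0.0, 0.0]
contact_force: [-0.4, 0.0, 0.0]
gripper_width: 30.0
```

Run:
```python
from h import *
snap("side","side5");snap("top","top5");st=arm.read_state();print(st["position"],st["contact_force"],st["gripper_width"])
crop("side5",170,140,250,240,7,"b");crop("top5",190,130,260,200,8,"a")
```

```text
[615.48681668 120.97285412 135.32091109] [ 0.38575283  0.73073535 -1.00568732] 29.917846309258866
```

View pics/b.png

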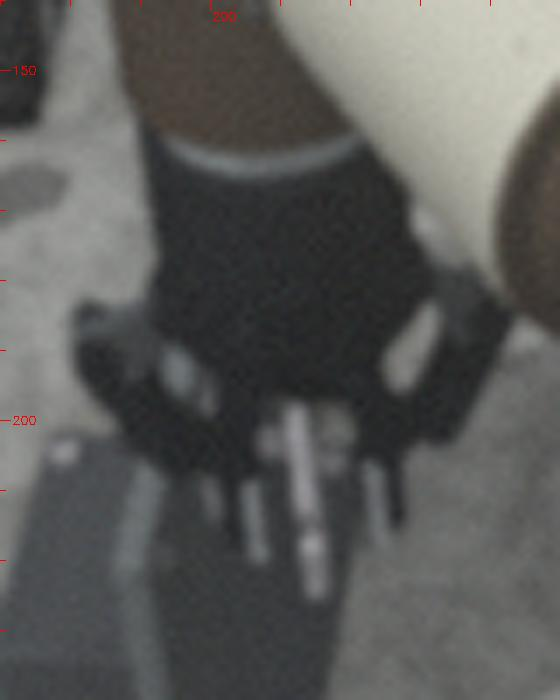

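View pics/a.png

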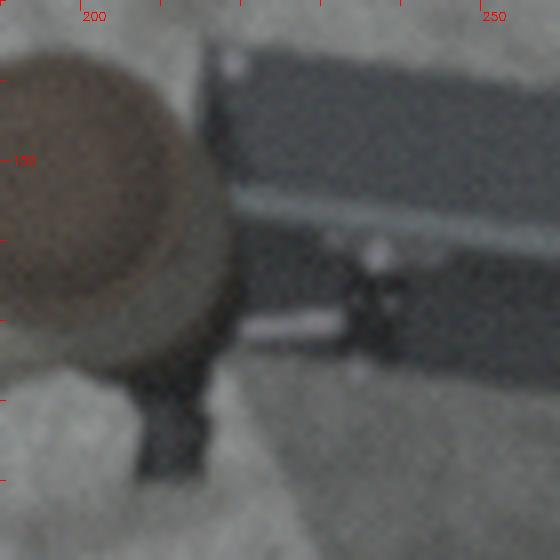

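>>> step_arm(
  series=[
    [0.001,0,0,0,0,0],
    [0.001,0,0,0,0,0],
    [0.001,0,0,0,0,0],
    [0.001,0,0,0,0,0],
    [0.001,0,0,0,0,0],
    [0.001,0,0,0,0,0],
    [0.001,0,0,0,0,0],
  ],
  jaw=-1,
)

```text
clock: 4.67
position: [616.1, 120.8, 135.4]
ee_rot: [0.741, -0.671, 0.0, -0.0]
contact_force: [1.6, -3.0, 0.1]
gripper_width: 3.1
```

>>> step_arm(
  series=[
    [0,0,0,0,0,0],
    [0,0,0,0,0,0],
    [0,0,0,0,0,0],
    [0,0.013,-0.003,0,0,0],
    [0,0.013,-0.003,0,0,0],
    [0,0.013,-0.003,0,0,0],
  ],
  jaw=-0.4,
)

```text
clock: 5.17
position: [615.7, 126.7, 133.9]
ee_rot: [0.742, -0.671, -0.0, 0.0]
contact_force: [0.8, -0.4, 0.1]
gripper_width: 25.6
```

>>> step_arm(
  series=[
    [0,0,0,0,0,0],
    [0,0,0,0,0,0],
    [0,0,0,0,0,0],
    [0,0,0,0,0,0],
    [0,0,0,0,0,0],
    [0,0,0,0,0,0],
  ],
  jaw=-1,
)

```text
clock: 5.67
position: [615.8, 126.3, 134.2]
ee_rot: [0.741, -0.671, -0.0, -0.0]
contact_force: [-0.5, 0.8, 0.8]
gripper_width: 4.2
```

```bash
cat > arc.py <<'E'
import sys,numpy as np
hx,hy,a,b,n=map(float,sys.argv[1:6])
p=lambda f:np.array([hx-85*np.sin(f),hy+85*np.cos(f)])
for f in np.linspace(a,b,int(n)+1)[1:]:
    d=(p(f)-p(a))/400; print([round(float(d[0]),4),round(float(d[1]),4),0,0,0,round(float((f-a)/(np.pi/2)),4)],end=", ")
E
python3 arc.py 624.4 41.4 .1 .8 12
```

```text
[-0.0123, -0.0016, 0, 0, 0, 0.0371], [-0.0245, -0.0039, 0, 0, 0, 0.0743], [-0.0365, -0.0069, 0, 0, 0, 0.1114], [-0.0483, -0.0106, 0, 0, 0, 0.1485], [-0.0599, -0.015, 0, 0, 0, 0.1857], [-0.0712, -0.0201, 0, 0, 0, 0.2228], [-0.0822, -0.0258, 0, 0, 0, 0.26], [-0.0929, -0.0322, 0, 0, 0, 0.2971], [-0.1031, -0.0391, 0, 0, 0, 0.3342], [-0.113, -0.0467, 0, 0, 0, 0.3714], [-0.1223, -0.0548, 0, 0, 0, 0.4085], [-0.1312, -0.0634, 0, 0, 0, 0.4456],
```

>>> step_arm(
  series=[
    [-0.012,-0.002,0,0,0,0.037],
    [-0.0245,-0.004,0,0,0,0.074],
    [-0.0365,-0.007,0,0,0,0.111],
    [-0.048,-0.011,0,0,0,0.149],
    [-0.06,-0.015,0,0,0,0.186],
    [-0.06,-0.015,0,0,0,0.186],
  ],
)

```text
clock: 6.17
position: [592.0, 120.1, 134.2]
ee_rot: [0.832, -0.555, 0.0, -0.0]
contact_force: [1.7, -0.2, -0.8]
gripper_width: 4.0
```

Run:
```python
from h import *
snap("side","side6");snap("top","top6");st=arm.read_state();print(st["position"],st["contact_force"],st["gripper_width"])
crop("side6",170,140,250,240,7,"b");crop("top6",190,130,260,200,8,"a")
```

```text
[591.94693507 120.12816678 134.20958189] [-0.45882404  0.25820109  0.12481748] 4.20833240038934
```

View pics/b.png

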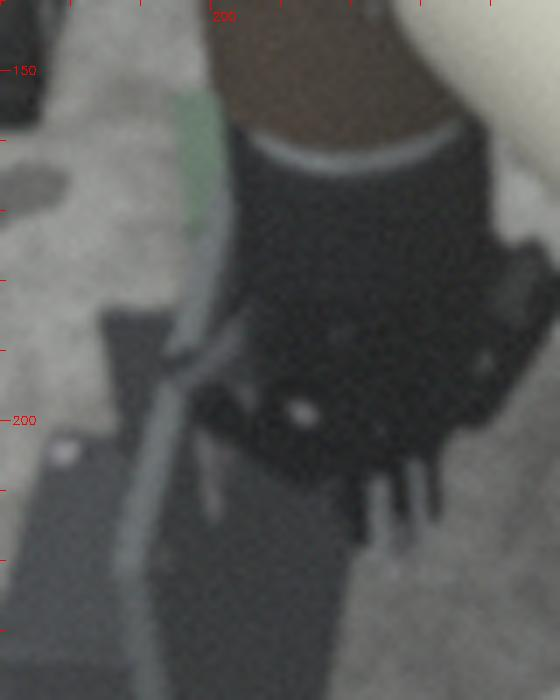

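View pics/a.png

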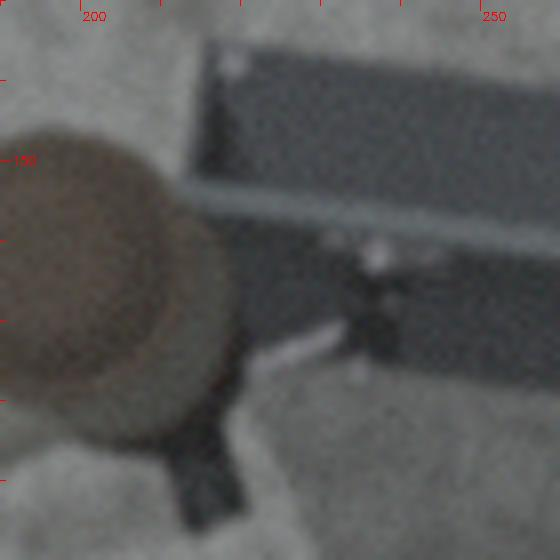

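```bash
python3 arc.py 624.4 41.4 .392 1.3 12
```

```text
[-0.0146, -0.0067, 0, 0, 0, 0.0482], [-0.0287, -0.0145, 0, 0, 0, 0.0963], [-0.0421, -0.0233, 0, 0, 0, 0.1445], [-0.0548, -0.0331, 0, 0, 0, 0.1927], [-0.0668, -0.0439, 0, 0, 0, 0.2409], [-0.0779, -0.0555, 0, 0, 0, 0.289], [-0.0881, -0.0679, 0, 0, 0, 0.3372], [-0.0973, -0.0811, 0, 0, 0, 0.3854], [-0.1055, -0.0949, 0, 0, 0, 0.4335], [-0.1127, -0.1093, 0, 0, 0, 0.4817], [-0.1187, -0.1242, 0, 0, 0, 0.5299], [-0.1236, -0.1395, 0, 0, 0, 0.5781],
```

>>> step_arm(
  series=[
    [-0.0145,-0.0065,0,0,0,0.048],
    [-0.0285,-0.0145,0,0,0,0.096],
    [-0.042,-0.0235,0,0,0,0.1445],
    [-0.055,-0.033,0,0,0,0.193],
    [-0.067,-0.044,0,0,0,0.241],
    [-0.078,-0.0555,0,0,0,0.289],
    [-0.088,-0.068,0,0,0,0.337],
    [-0.0975,-0.081,0,0,0,0.385],
    [-0.1055,-0.095,0,0,0,0.4335],
    [-0.1125,-0.1095,0,0,0,0.482],
    [-0.1185,-0.124,0,0,0,0.53],
    [-0.1235,-0.1395,0,0,0,0.578],
  ],
)

```text
clock: 7.27
position: [546.1, 65.2, 134.5]
ee_rot: [0.991, -0.134, 0.004, -0.002]
contact_force: [9.0, 1.8, -6.5]
gripper_width: 4.1
```

```bash
python3 - <<'E'
from h import *
snap("side","side7");snap("top","top7");st=arm.read_state();print(st["position"],st["contact_force"],st["gripper_width"],st["joints"])
crop("side7",170,140,270,240,7,"b");crop("top7",190,130,270,210,8,"a")
E
python3 arc.py 624.4 41.4 1.3 1.47 6
```

```text
[545.85494732  64.31565985 134.41130346] [ 8.88428032 -2.60152108 -5.17939494] 3.8893007998056133 [ 0.41336638  0.34571451 -0.31930127  0.00244173 -0.89862836  0.88522358]
[-0.0015, -0.0058, 0, 0, 0, 0.018], [-0.0029, -0.0117, 0, 0, 0, 0.0361], [-0.0041, -0.0176, 0, 0, 0, 0.0541], [-0.0051, -0.0235, 0, 0, 0, 0.0722], [-0.006, -0.0295, 0, 0, 0, 0.0902], [-0.0067, -0.0355, 0, 0, 0, 0.1082],
```

View pics/b.png

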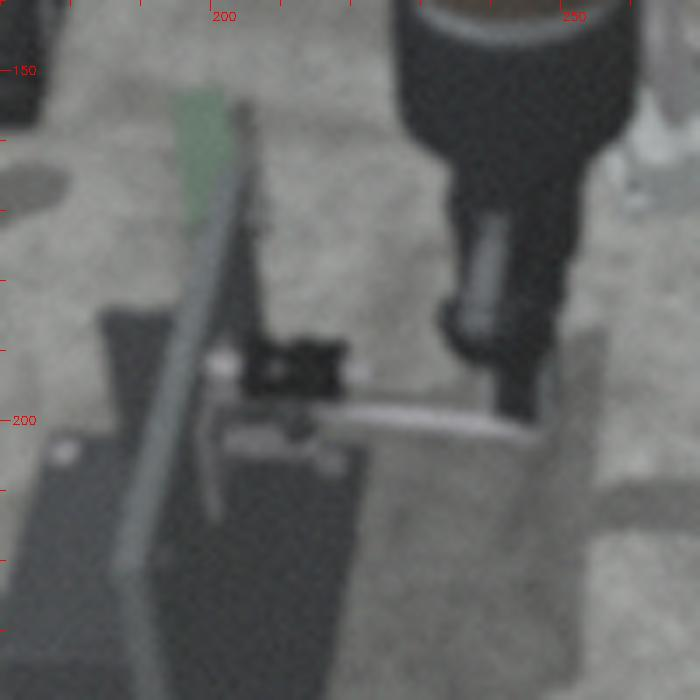

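View pics/a.png

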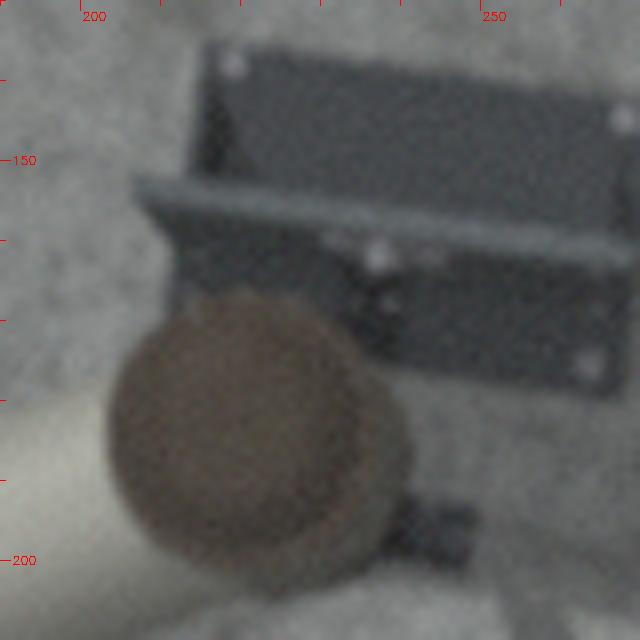

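Run:
```python
import numpy as np
from scipy.optimize import least_squares
P=np.array([(615.8,126.3),(592,120.1),(545.9,64.5)])
r=least_squares(lambda h:np.hypot(*(P-h).T)-85,[624,41]);print(r.x,r.fun)
h=r.x;d=P-h;print(np.arctan2(-d[:,0],d[:,1]))
```

```text
[627.8695647   42.54200339] [-0.37685667  0.45097138 -0.1403326 ]
[0.14311528 0.43318945 1.30906162]
```

>>> step_arm(
  series=[
    [0.004,-0.006,0,0,0,0.018],
    [0.003,-0.012,0,0,0,0.036],
    [0.002,-0.018,0,0,0,0.054],
    [0.001,-0.024,0,0,0,0.072],
    [0.001,-0.028,0,0,0,0.085],
    [0.001,-0.032,0,0,0,0.09],
    [0.001,-0.032,0,0,0,0.09],
  ],
)

```text
clock: 7.95
position: [544.8, 56.8, 134.3]
ee_rot: [0.998, -0.066, 0.003, -0.005]
contact_force: [-1.2, 17.7, -1.5]
gripper_width: 4.1
```

Run:
```python
from h import *
st=arm.read_state();print(st["position"],st["contact_force"],st["gripper_width"])
```

```text
[544.81042795  56.84950767 134.29720802] [-1.17167931 17.72226538 -1.52223883] 4.10832989764385
```

>>> step_arm(
  series=[
    [0,-0.006,0,0,0,0],
    [0,-0.006,0,0,0,0],
    [0,-0.006,0,0,0,0],
  ],
)

```text
clock: 8.2
position: [544.8, 56.5, 134.3]
ee_rot: [0.998, -0.066, 0.003, -0.006]
contact_force: [-2.9, 24.9, -0.1]
gripper_width: 4.0
```

Run:
```python
from h import *
st=arm.read_state();print(st["position"],st["contact_force"],st["gripper_width"])
```

```text
[544.82934434  56.49277579 134.29901371] [-2.87995784 24.90746015 -0.1105185 ] 4.012323203571695
```

>>> step_arm(
  series=[
    [0,0.01,0,0,0,0],
    [0,0.018,0,0,0,0],
    [0,0.018,0,0,0,0],
  ],
)

```text
clock: 8.45
position: [544.7, 57.6, 134.3]
ee_rot: [0.998, -0.065, 0.002, -0.001]
contact_force: [4.8, 2.5, -2.6]
gripper_width: 4.0
```

Run:
```python
from h import *
st=arm.read_state();print(st["position"],st["contact_force"],st["gripper_width"])
```

```text
[544.74125075  57.62123043 134.32501128] [ 4.76222211  2.52933124 -2.5725862 ] 4.022242260122155
```

Unloaded; open the jaws and lift straight up.

>>> step_arm(
  series=[
    [0,0,0,0,0,0],
    [0,0,0,0,0,0],
    [0,0,0,0,0,0],
    [0,0,0,0,0,0],
    [0,0,0.04,0,0,0],
    [0,0,0.12,0,0,0],
    [0,0,0.2,0,0,0],
    [0,0,0.28,0,0,0],
    [0,0,0.28,0,0,0],
  ],
  jaw=-0.4,
)

```text
clock: 9.2
position: [546.1, 56.5, 253.6]
ee_rot: [0.998, -0.065, 0.006, -0.002]
contact_force: [2.2, 0.5, 0.7]
gripper_width: 25.5
```

>>> step_arm(
  series=[
    [-0.1,-0.3,0,0,0,-0.1],
    [-0.18,-0.7,0,0,0,-0.3],
    [-0.18,-0.765,0,0,0,-0.6],
    [-0.18,-0.765,0,0,0,-0.83],
    [-0.18,-0.765,0,0,0,-0.83],
    [-0.18,-0.765,0,0,0,-0.83],
    [-0.18,-0.765,0,0,0,-0.83],
    [-0.18,-0.765,0,0,0,-0.83],
    [-0.18,-0.765,0,0,0,-0.83],
    [-0.18,-0.765,0,0,0,-0.83],
    [-0.18,-0.765,0,0,0,-0.83],
    [-0.18,-0.765,0,0,0,-0.83],
  ],
  jaw=0,
)

```text
clock: 10.2
position: [470.1, -250.1, 245.9]
ee_rot: [0.753, -0.658, -0.0, 0.0]
contact_force: [0.2, 0.3, 0.7]
gripper_width: 42.8
```

Run:
```python
from h import *
snap("side","side8");snap("top","top8");st=arm.read_state();print(st["position"],st["ee_rot"],st["contact_force"],st["gripper_width"])
crop("side8",170,140,270,240,7,"b");crop("top8",190,130,270,210,8,"a")
```

```text
[ 470.44805547 -249.7140531   245.99519981] [ 7.54325278e-01 -6.56500807e-01 -2.26832648e-04  1.19011150e-04] [0.1599575  0.02420676 0.74584629] 42.55315520803063
```

View pics/b.png

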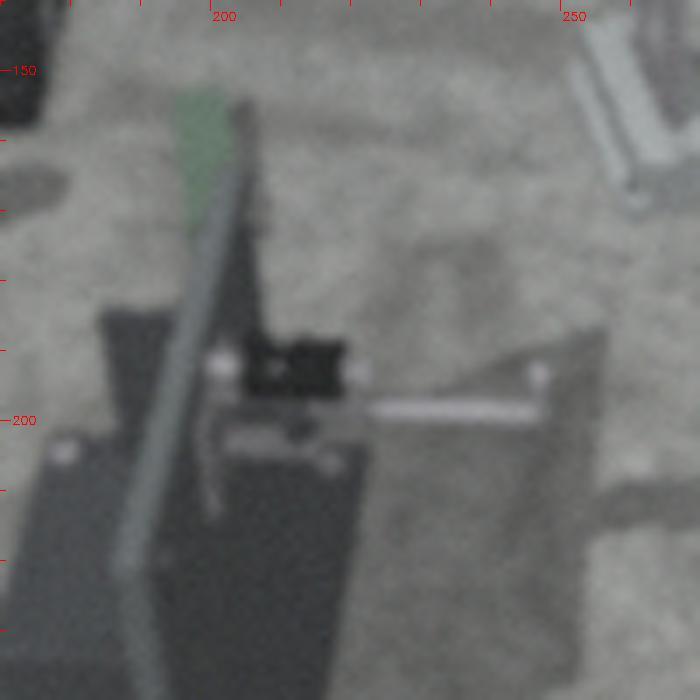

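View pics/a.png

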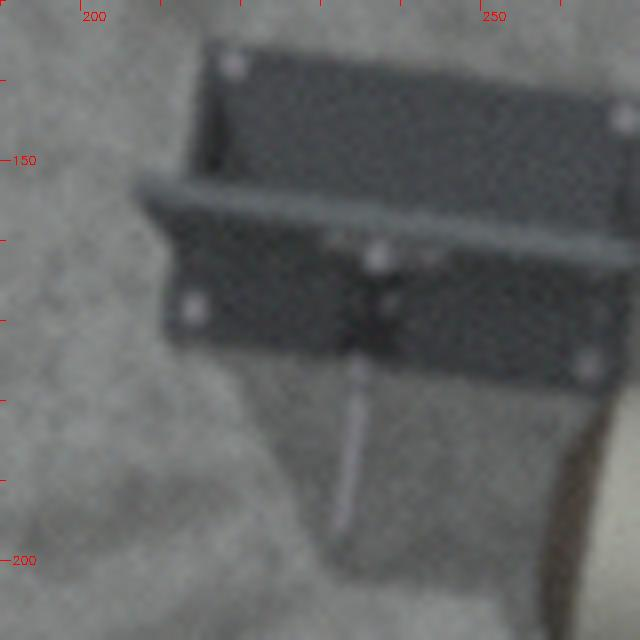

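Run:
```python
from h import *
t=load("top8");s=load("side8")
print("pintop",tri((t,232.4,195.5),(s,246.8,193.2)))
a=atz(t,234.8,178,125);b=atz(t,232.4,195.8,128);print(a,b,np.arctan2(b[1]-a[1],-(b[0]-a[0])))
a=atz(s,223,198.5,125);b=atz(s,246.5,199.2,125);print(a,b,np.arctan2(b[1]-a[1],-(b[0]-a[0])))
print("btn",tri((t,235,175),(s,221.5,193)))
# tool rot
q=arm.read_state()["ee_rot"]
from scipy.spatial.transform import Rotation as R
j=R.from_quat(q).apply([0,1,0]);print(j,np.arctan(j[1]/j[0]))
print(proj(s,[543.8,54,147]),proj(t,[543.8,54,147]))
```

```text
pintop (array([540.06965963,  57.66720099, 142.62047571]), [1.2, 1.2])
[597.95841093  51.92829545 125.        ] [541.40514746  58.52677701 128.        ] 0.11615210823290201
[596.28101307  53.07715926 125.        ] [540.08056369  59.99806373 125.        ] 0.12252987306733215
btn (array([602.13494381,  50.56108802, 141.48953133]), [3.3, 3.3])
[-9.90430253e-01 -1.38013353e-01  4.77377871e-04] 0.1384553066743127
(np.float64(244.60368650615806), np.float64(190.85092787674338)) (np.float64(233.46248957594872), np.float64(194.58353335841772))
```

>>> step_arm(
  series=[
    [0.001,0.002,-0.09,0,0,0.02],
    [0.001,0.002,-0.17,0,0,0.02],
    [0.001,0.002,-0.23,0,0,0.02],
    [0.001,0.002,-0.27,0,0,0.02],
    [0.001,0.002,-0.295,0,0,0.02],
    [0.001,0.002,-0.295,0,0,0.02],
    [0.001,0.002,-0.295,0,0,0.02],
  ],
)

```text
clock: 10.88
position: [471.6, -248.8, 128.4]
ee_rot: [0.765, -0.645, 0.0, 0.0]
contact_force: [1.9, -0.4, -0.2]
gripper_width: 42.5
```

Run:
```python
from h import *
snap("side","side9");st=arm.read_state();print(st["position"],st["ee_rot"],st["contact_force"],st["gripper_width"])
crop("side9",225,95,305,175,8,"b")
```

```text
[ 472.14115183 -249.02090153  129.18531869] [ 7.64500444e-01 -6.44622440e-01  9.58047953e-04 -2.50959008e-04] [ 0.12549357 -1.15887576 -0.26888661] 42.26799380366339
```

View pics/b.png

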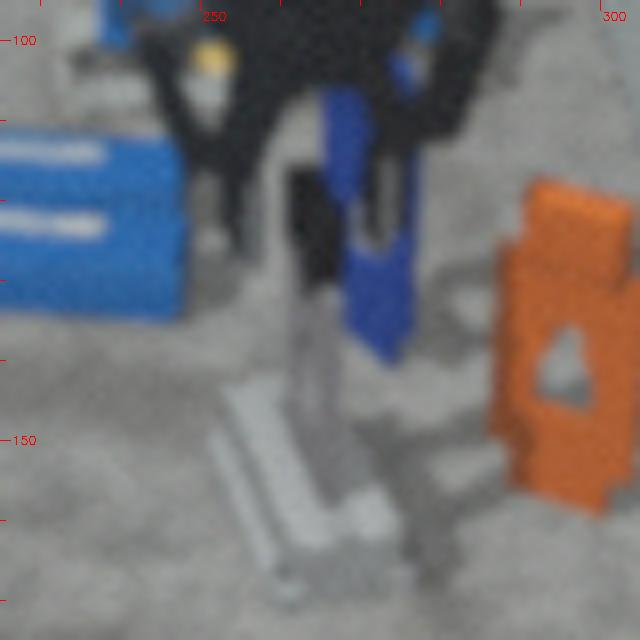

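>>> step_arm(
  series=[
    [0,0,0,0,0,0],
    [0,0,0,0,0,0],
    [0,0,0,0,0,0],
    [0,0,0,0,0,0],
    [0,0,0,0,0,0],
    [0,0,0,0,0,0],
    [0,0,0,0,0,0],
    [0,0,0,0,0,0],
  ],
  jaw=-1,
)

```text
clock: 11.6
position: [472.1, -249.1, 129.5]
ee_rot: [0.764, -0.645, 0.001, -0.0]
contact_force: [-0.1, 0.2, 5.1]
gripper_width: 13.1
```

>>> step_arm(
  series=[
    [0,0,0.02,0,0,0],
    [0,0,0.05,0,0,0],
    [0,0,0.09,0,0,0],
    [0,0,0.15,0,0,0],
    [0,0,0.22,0,0,0],
    [0,0,0.28,0,0,0],
    [0,0,0.28,0,0,0],
    [0,0,0.28,0,0,0],
  ],
)

```text
clock: 12.27
position: [471.4, -248.5, 241.0]
ee_rot: [0.764, -0.645, 0.001, -0.001]
contact_force: [-0.3, -0.1, -2.4]
gripper_width: 13.0
```

Run:
```python
from h import *
snap("side","side10");snap("top","top10");st=arm.read_state();print(st["position"],st["ee_rot"],st["contact_force"],st["gripper_width"])
crop("side10",205,45,305,165,6,"b");crop("top10",290,180,370,250,8,"a")
```

```text
[ 470.05799862 -248.20335964  238.51544585] [ 7.64027642e-01 -6.45181081e-01 -1.74350186e-03  3.09096943e-04] [ 0.29986275  0.72105806 -2.32942574] 12.69120971515175
```

View pics/b.png

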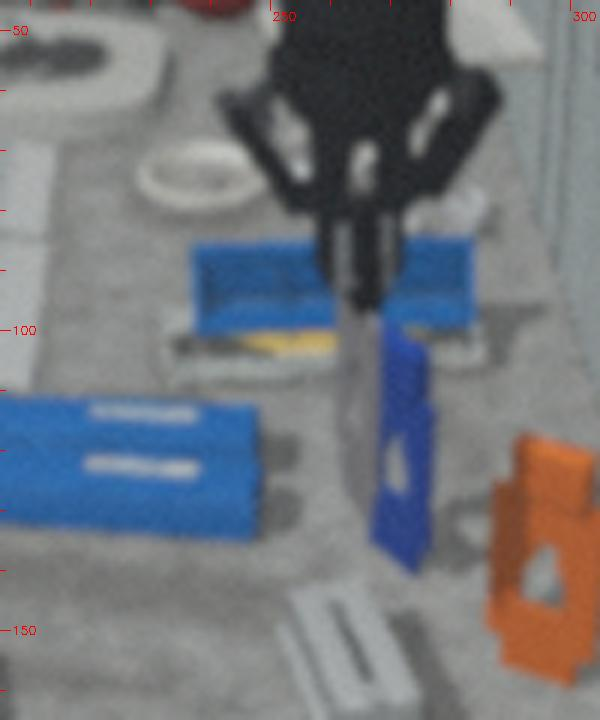

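>>> step_arm(
  series=[
    [0.01,0.05,0,0,0,-0.02],
    [0.02,0.13,0,0,0,-0.06],
    [0.04,0.22,0,0,0,-0.1],
    [0.06,0.32,0,0,0,-0.15],
    [0.08,0.42,0,0,0,-0.184],
    [0.09,0.52,0,0,0,-0.184],
    [0.1,0.61,0,0,0,-0.184],
    [0.1,0.69,0,0,0,-0.184],
    [0.1,0.75,0,0,0,-0.184],
    [0.1,0.773,0,0,0,-0.184],
    [0.1,0.773,0,0,0,-0.184],
    [0.1,0.773,0,0,0,-0.184],
  ],
)

```text
clock: 13.37
position: [510.5, 60.2, 238.7]
ee_rot: [-0.664, 0.748, 0.001, -0.002]
contact_force: [-0.2, 0.2, -1.6]
gripper_width: 13.0
```

>>> step_arm(
  series=[
    [0,0,-0.03,0,0,0],
    [0,0,-0.07,0,0,0],
    [0,0,-0.11,0,0,0],
    [0,0,-0.125,0,0,0],
    [0,0,-0.125,0,0,0],
    [0,0,-0.125,0,0,0],
  ],
)

```text
clock: 13.87
position: [511.4, 59.5, 190.2]
ee_rot: [-0.663, 0.749, -0.0, -0.0]
contact_force: [0.3, 0.3, -2.1]
gripper_width: 13.2
```

Run:
```python
from h import *
snap("side","side11");snap("top","top11");st=arm.read_state();print(st["position"],st["ee_rot"],st["contact_force"],st["gripper_width"])
p=st["position"];F=Tl(p,-.12)
S=gaugesegs(p,-.12,p[2]-117.3)+[(np.array([543.5,57.5,125]),np.array([543.5,57.5,147]),(0,255,0)),(np.array([543.5,57.5,125]),np.array([628,47.3,125]),(0,255,0))]
overlay("side11",S,(205,120,285,240),6,"b");overlay("top11",S,(190,150,270,220),8,"a")
crop("side11",205,120,285,240,6,"c")
cv2.imwrite("pics/o4.png",cv2.resize(np.hstack([cv2.imread("pics/b.png"),cv2.imread("pics/c.png")]),None,fx=.8,fy=.8))
```

```text
[511.97622372  60.10794972 191.07952502] [-6.63165864e-01  7.48471922e-01 -4.66293760e-04  7.75019946e-04] [-0.65139078 -0.01333186 -2.076914  ] 12.80338645533904
```

View pics/o4.png

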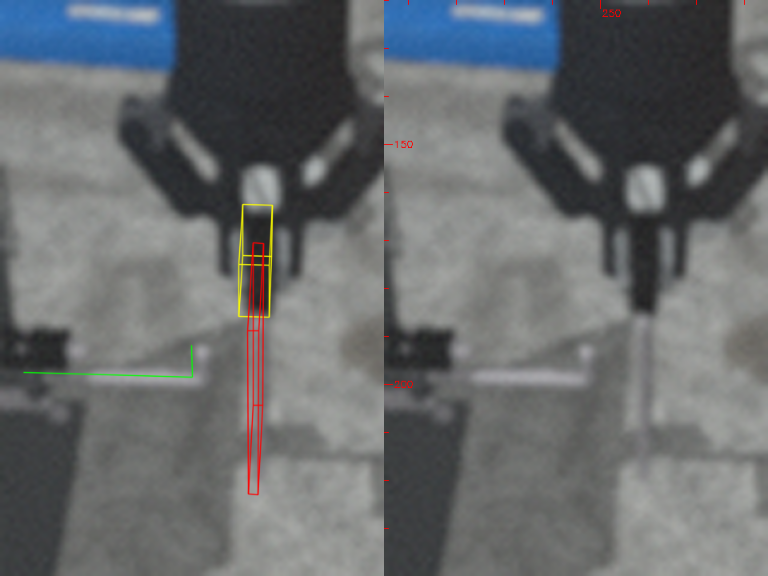

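View pics/a.png

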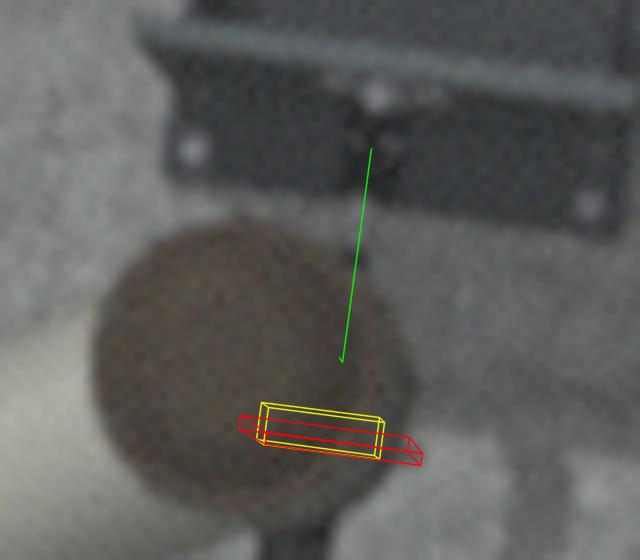

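Run:
```python
from h import *
crop("side11",235,165,280,230,10,"c")
im=cv2.imread("pics/c.png");cv2.imwrite("pics/c.png",cv2.convertScaleAbs(im,alpha=1.8,beta=-90))
overlay("side11",gaugesegs((512,60.1),-.12,73.5),(235,165,280,230),10,"d")
cv2.imwrite("pics/o5.png",cv2.resize(np.hstack([cv2.imread("pics/c.png"),cv2.imread("pics/d.png")]),None,fx=.85,fy=.85))
```

```text
(no output)
```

View pics/o5.png

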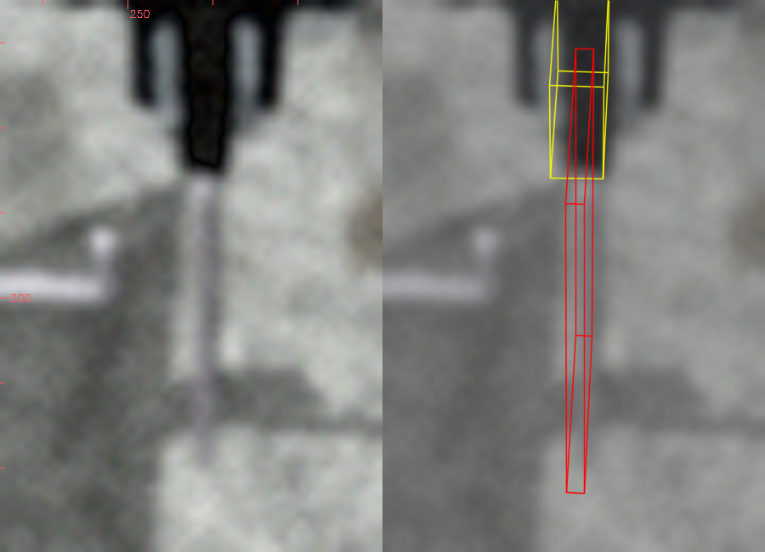

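Run:
```python
from h import *
s=load("side11");F=Tl((512,60.1),-.12)
for n,p in dict(tipL=F(8,11,191),tipR=F(-8,11,191),tipLf=F(8,-11,191),grip=F(0,22,185.5),gripz3=F(0,22,188.5),gripy5=F(0,17,185.5)).items():print(n,np.round(proj(s,p),1))
s=load("side9");F=Tl((472,-249.1),.169)
for n,p in dict(tipL=F(21,11,129),tipR=F(-21,11,129),grip=F(0,22,124),gripL=F(7,22,124),gripR=F(-7,22,124)).items():print(n,np.round(proj(s,p),1))
crop("side9",245,105,285,145,14,"c")
im=cv2.imread("pics/c.png");cv2.imwrite("pics/c.png",cv2.convertScaleAbs(im,alpha=1.8,beta=-60))
```

```text
tipL [254.5 180.8]
tipR [261.5 181. ]
tipLf [254.9 174.6]
grip [257.8 186. ]
gripz3 [257.8 185. ]
gripy5 [257.9 184.5]
tipL [257.3 128.9]
tipR [270.8 127. ]
grip [265.  131.4]
gripL [262.7 131.7]
gripR [267.3 131. ]
```

View pics/c.png

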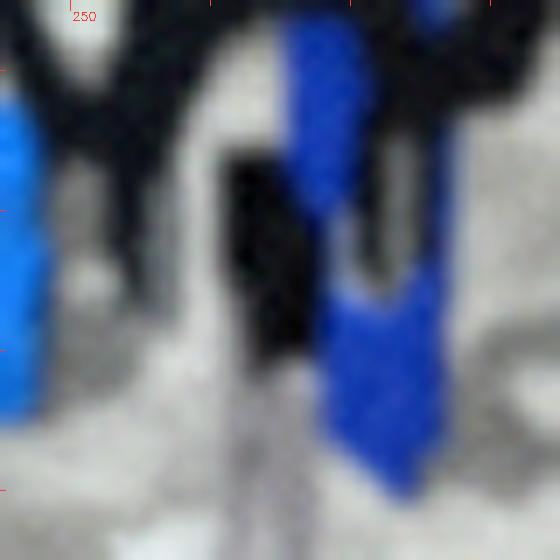

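>>> step_arm(
  series=[
    [0,0.003,-0.005,0,0,0],
    [0,0.003,-0.009,0,0,0],
    [0.02,0.001,-0.009,0,0,0],
    [0.035,-0.001,-0.009,0,0,0],
    [0.05,-0.003,-0.009,0,0,0],
    [0.06,-0.004,-0.009,0,0,0],
    [0.06,-0.004,-0.009,0,0,0],
  ],
)

```text
clock: 14.55
position: [536.4, 58.8, 186.3]
ee_rot: [-0.663, 0.748, -0.0, 0.0]
contact_force: [-0.2, 0.3, -1.9]
gripper_width: 12.7
```

>>> step_arm(
  series=[
    [0.004,-0.0005,0,0,0,0],
    [0.008,-0.001,0,0,0,0],
    [0.012,-0.0015,0,0,0,0],
  ],
)

```text
clock: 14.8
position: [540.1, 58.2, 186.5]
ee_rot: [-0.663, 0.748, 0.0, -0.0]
contact_force: [0.3, -0.2, -2.7]
gripper_width: 13.0
```

Run:
```python
from h import *
snap("side","side12");st=arm.read_state();print(st["position"],st["ee_rot"],st["contact_force"],st["wrist_torque"])
crop("side12",205,150,275,230,9,"c")
```

```text
[540.38174171  58.21040409 186.51962169] [-6.63382368e-01  7.48280577e-01 -8.46943379e-05  6.95757086e-05] [-0.66979128  0.07685419 -2.2941334 ] [-0.03407607 -0.03431142  0.0252478 ]
```

View pics/c.png

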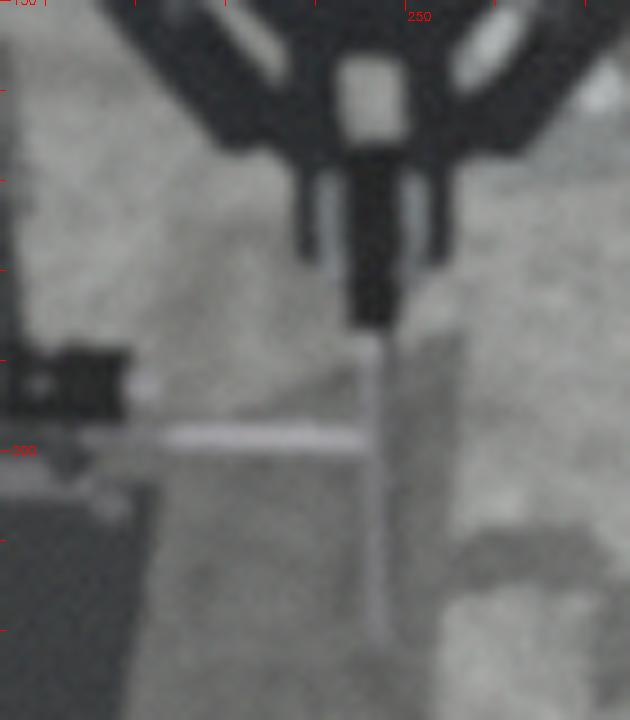

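>>> step_arm(
  series=[
    [0.006,-0.0007,0,0,0,0],
    [0.012,-0.0014,0,0,0,0],
    [0.018,-0.002,0,0,0,0],
    [0.024,-0.003,0,0,0,0],
  ],
)

```text
clock: 15.18
position: [549.9, 57.0, 186.5]
ee_rot: [-0.663, 0.748, -0.0, 0.0]
contact_force: [-0.1, 0.0, -2.1]
gripper_width: 13.3
```

>>> step_arm(
  series=[
    [0.008,-0.001,0,0,0,0],
    [0.016,-0.002,0,0,0,0],
    [0.024,-0.003,0,0,0,0],
    [0.024,-0.003,0,0,0,0],
  ],
)

```text
clock: 15.52
position: [560.0, 55.8, 186.5]
ee_rot: [-0.663, 0.748, -0.0, 0.0]
contact_force: [-0.3, -0.3, -1.7]
gripper_width: 12.6
```

Run:
```python
from h import *
snap("side","side13");snap("top","top13");st=arm.read_state();print(st["position"],st["ee_rot"],st["contact_force"],st["wrist_torque"])
crop("side13",205,150,275,230,9,"c")
```

```text
[559.30848974  55.76773216 186.3536284 ] [-6.63248950e-01  7.48398823e-01  1.05018024e-04 -1.46061764e-04] [-0.36824203 -0.99678074 -1.48020251] [0.00160814 0.02973624 0.00913114]
```

View pics/c.png

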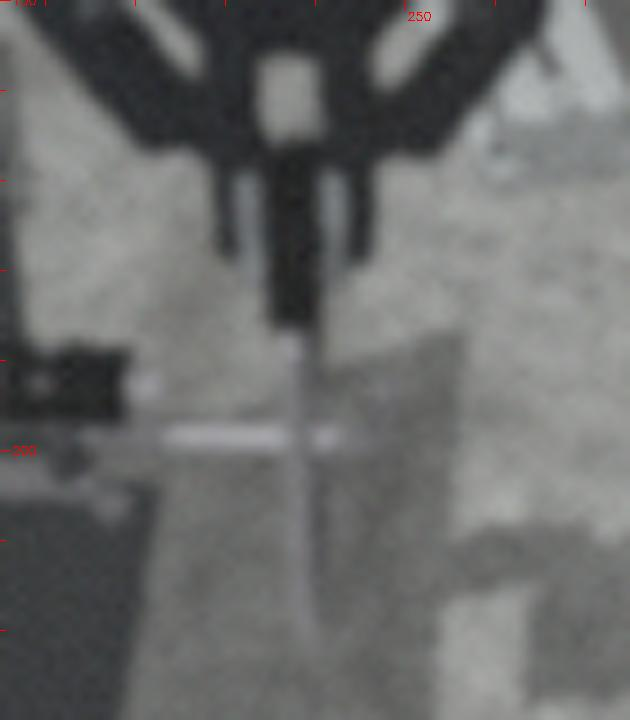

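>>> step_arm(
  series=[
    [0,0,-0.012,0,0,0],
    [0,0,-0.024,0,0,0],
    [0,0,-0.036,0,0,0],
    [0,0,-0.046,0,0,0],
    [0,0,-0.052,0,0,0],
    [0,0,-0.052,0,0,0],
  ],
)

```text
clock: 16.12
position: [558.8, 55.7, 164.8]
ee_rot: [-0.663, 0.748, 0.0, -0.001]
contact_force: [-1.0, 0.2, -2.7]
gripper_width: 12.7
```

Run:
```python
from h import *
snap("side","side14");st=arm.read_state();print(st["position"],st["ee_rot"],st["contact_force"],st["wrist_torque"])
crop("side14",205,150,275,230,9,"c")
```

```text
[559.05060226  55.76527348 165.24717408] [-6.63376483e-01  7.48285651e-01  1.55122415e-04 -4.49949919e-04] [-0.38748595 -0.38255623 -1.85472827] [ 0.02379088 -0.01355713  0.04768927]
```

View pics/c.png

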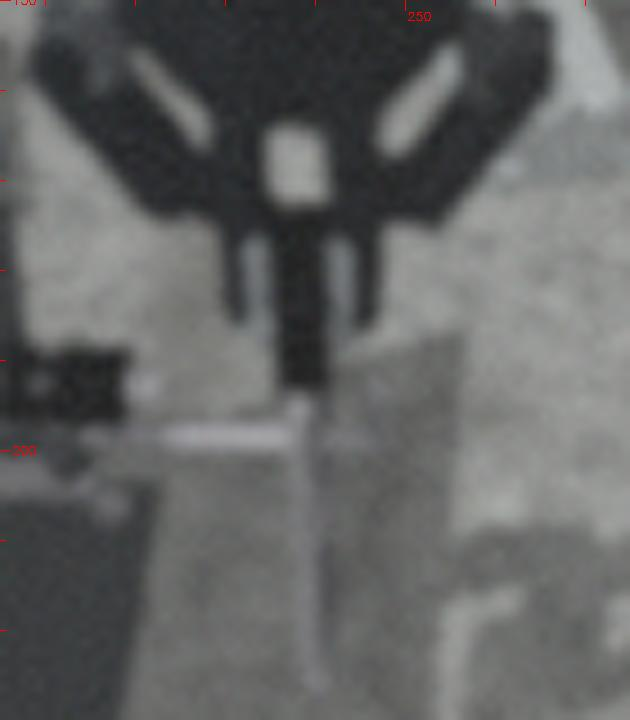

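>>> step_arm(
  series=[
    [0,0,-0.003,0,0,0],
    [0,0,-0.006,0,0,0],
    [0,0,-0.0085,0,0,0],
    [0,0,-0.0085,0,0,0],
  ],
)

```text
clock: 16.5
position: [559.2, 55.8, 162.2]
ee_rot: [-0.663, 0.748, 0.0, -0.0]
contact_force: [0.1, 0.3, -1.6]
gripper_width: 13.2
```

>>> step_arm(
  series=[
    [0,0,-0.002,0,0,0],
    [0,0,-0.004,0,0,0],
    [0,0,-0.004,0,0,0],
  ],
)

```text
clock: 16.75
position: [559.2, 55.8, 160.5]
ee_rot: [-0.663, 0.748, 0.0, -0.0]
contact_force: [-0.0, -0.5, -1.4]
gripper_width: 13.0
```

>>> step_arm(
  series=[
    [0,0,-0.002,0,0,0],
    [0,0,-0.004,0,0,0],
    [0,0,-0.004,0,0,0],
    [0,0,-0.004,0,0,0],
  ],
)

```text
clock: 17.08
position: [559.4, 55.8, 160.0]
ee_rot: [-0.663, 0.748, -0.0, 0.0]
contact_force: [-2.5, -0.1, 5.3]
gripper_width: 13.1
```

>>> step_arm(
  series=[
    [0,0,0.006,0,0,0],
    [0,0,0.006,0,0,0],
    [0.01,-0.001,0.006,0,0,0],
    [0.02,-0.0025,0.006,0,0,0],
    [0.03,-0.0035,0.006,0,0,0],
    [0.04,-0.005,0.006,0,0,0],
    [0.05,-0.006,0.006,0,0,0],
    [0.05,-0.006,0.006,0,0,0],
  ],
)

```text
clock: 17.75
position: [580.2, 53.4, 161.2]
ee_rot: [-0.663, 0.748, -0.0, 0.0]
contact_force: [-0.3, -0.1, -2.3]
gripper_width: 13.0
```

Run:
```python
from h import *
snap("side","side15");st=arm.read_state();print(st["position"],st["ee_rot"],st["contact_force"],st["wrist_torque"])
crop("side15",195,160,255,225,11,"c")
```

```text
[579.70322625  53.33319793 161.20538496] [-6.63200869e-01  7.48441442e-01  5.61836478e-05 -1.10226622e-04] [ 0.68530451  0.33887485 -2.00745143] [ 0.011805    0.00700034 -0.0321505 ]
```

View pics/c.png

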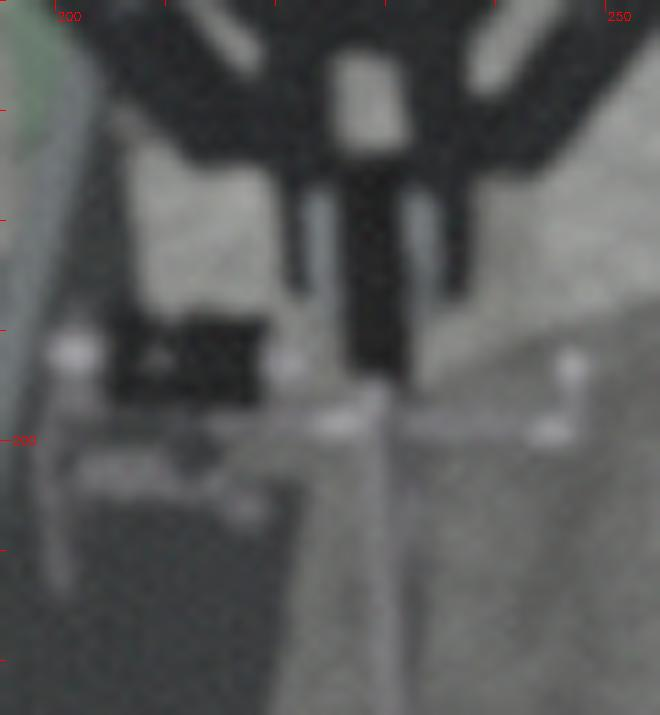

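>>> step_arm(
  series=[
    [0.005,-0.0005,0,0,0,0],
    [0.01,-0.001,0,0,0,0],
    [0.015,-0.002,0,0,0,0],
    [0.015,-0.002,0,0,0,0],
  ],
)

```text
clock: 18.13
position: [585.7, 52.6, 161.6]
ee_rot: [-0.663, 0.748, -0.0, 0.0]
contact_force: [0.5, -0.1, -2.9]
gripper_width: 13.0
```

>>> step_arm(
  series=[
    [0.0025,-0.0003,0,0,0,0],
    [0.005,-0.0006,0,0,0,0],
    [0.005,-0.0006,0,0,0,0],
  ],
)

```text
clock: 18.38
position: [587.4, 52.4, 161.5]
ee_rot: [-0.663, 0.748, -0.0, 0.0]
contact_force: [-0.3, -0.7, -1.2]
gripper_width: 13.3
```

>>> step_arm(
  series=[
    [0.0025,-0.0003,0,0,0,0],
    [0.005,-0.0006,0,0,0,0],
    [0.005,-0.0006,0,0,0,0],
  ],
)

```text
clock: 18.63
position: [589.4, 52.2, 161.5]
ee_rot: [-0.663, 0.748, -0.0, 0.0]
contact_force: [0.6, -0.1, -2.1]
gripper_width: 13.1
```

>>> step_arm(
  series=[
    [0.0025,-0.0003,0,0,0,0],
    [0.005,-0.0006,0,0,0,0],
    [0.005,-0.0006,0,0,0,0],
  ],
)

```text
clock: 18.88
position: [591.5, 51.9, 161.5]
ee_rot: [-0.663, 0.748, -0.0, 0.0]
contact_force: [-0.2, 0.0, -1.6]
gripper_width: 12.9
```

>>> step_arm(
  series=[
    [0.0025,-0.0003,0,0,0,0],
    [0.005,-0.0006,0,0,0,0],
    [0.005,-0.0006,0,0,0,0],
  ],
)

```text
clock: 19.13
position: [593.5, 51.7, 161.5]
ee_rot: [-0.663, 0.748, -0.0, 0.0]
contact_force: [0.7, 0.2, -1.6]
gripper_width: 13.0
```

>>> step_arm(
  series=[
    [0.0025,-0.0003,0,0,0,0],
    [0.0025,-0.0003,0,0,0,0],
  ],
)

```text
clock: 19.3
position: [594.4, 51.5, 161.5]
ee_rot: [-0.663, 0.748, -0.0, 0.0]
contact_force: [0.8, 0.1, -2.1]
gripper_width: 12.6
```

>>> step_arm(
  series=[
    [0.0025,-0.0003,0,0,0,0],
    [0.005,-0.0006,0,0,0,0],
    [0.005,-0.0006,0,0,0,0],
  ],
)

```text
clock: 19.55
position: [594.9, 51.2, 161.1]
ee_rot: [-0.663, 0.748, 0.001, -0.001]
contact_force: [-5.0, -0.5, 0.1]
gripper_width: 13.4
```

Run:
```python
from h import *
snap("side","side16");st=arm.read_state();print(st["position"],st["ee_rot"],st["contact_force"],st["wrist_torque"])
crop("side16",195,160,255,225,11,"c")
```

```text
[594.95942865  51.22129394 161.11164019] [-0.66324894  0.74839709  0.00095271 -0.00131662] [-4.31479576  0.97146949  0.4898484 ] [ 0.43757828  1.4280146  -0.0626359 ]
```

View pics/c.png

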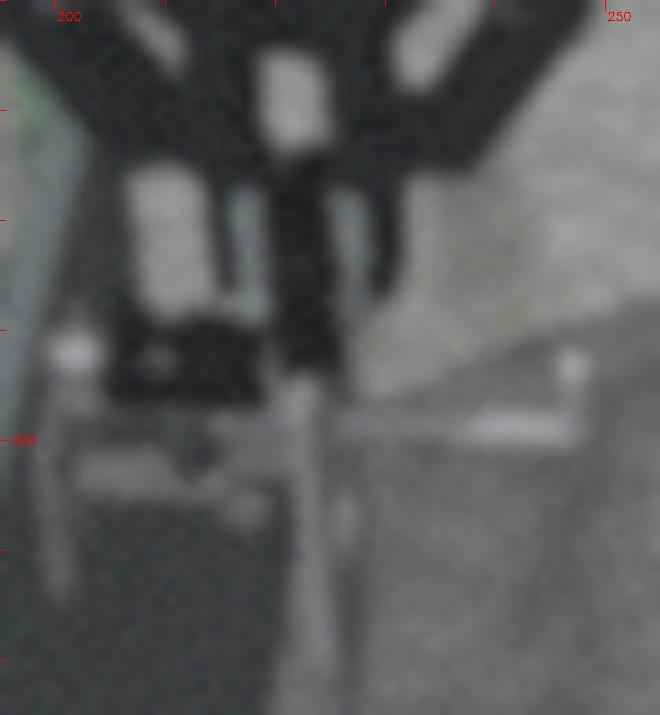

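>>> step_arm(
  series=[
    [0.0012,-0.0001,0,0,0,0],
    [0.0025,-0.0003,0,0,0,0],
    [0.0025,-0.0003,0,0,0,0],
  ],
)

```text
clock: 19.85
position: [595.6, 51.1, 161.1]
ee_rot: [-0.663, 0.748, 0.001, -0.002]
contact_force: [-5.5, 1.3, -0.1]
gripper_width: 13.0
```

>>> step_arm(
  series=[
    [0.0012,-0.0001,0,0,0,0],
    [0.0025,-0.0003,0,0,0,0],
    [0.0025,-0.0003,0,0,0,0],
  ],
)

```text
clock: 20.1
position: [596.6, 51.0, 161.1]
ee_rot: [-0.663, 0.748, 0.001, -0.002]
contact_force: [-6.4, 1.6, 0.9]
gripper_width: 12.9
```

>>> step_arm(
  series=[
    [0.0012,-0.0001,0,0,0,0],
    [0.0025,-0.0003,0,0,0,0],
    [0.0025,-0.0003,0,0,0,0],
  ],
)

```text
clock: 20.35
position: [597.6, 50.9, 161.1]
ee_rot: [-0.663, 0.748, 0.001, -0.002]
contact_force: [-6.3, 0.9, 0.9]
gripper_width: 13.0
```

>>> step_arm(
  series=[
    [0.0012,-0.0001,0,0,0,0],
    [0.0025,-0.0003,0,0,0,0],
    [0.0025,-0.0003,0,0,0,0],
  ],
)

```text
clock: 20.6
position: [598.6, 50.8, 161.1]
ee_rot: [-0.663, 0.748, 0.001, -0.002]
contact_force: [-5.4, 1.8, 1.3]
gripper_width: 12.8
```

>>> step_arm(
  series=[
    [0.001,-0.0001,0,0,0,0],
    [0.002,-0.0002,0,0,0,0],
    [0.002,-0.0002,0,0,0,0],
  ],
)

```text
clock: 20.85
position: [599.4, 50.6, 161.1]
ee_rot: [-0.663, 0.748, 0.001, -0.002]
contact_force: [-5.3, 1.4, -0.3]
gripper_width: 12.8
```

>>> step_arm(
  series=[
    [0.001,-0.0001,0,0,0,0],
    [0.002,-0.0002,0,0,0,0],
    [0.002,-0.0002,0,0,0,0],
  ],
)

```text
clock: 21.1
position: [600.0, 50.6, 161.1]
ee_rot: [-0.663, 0.748, 0.001, -0.002]
contact_force: [-6.4, 1.9, 0.6]
gripper_width: 12.7
```

>>> step_arm(
  series=[
    [0.001,-0.0001,0,0,0,0],
    [0.002,-0.0002,0,0,0,0],
    [0.002,-0.0002,0,0,0,0],
  ],
)

```text
clock: 21.35
position: [600.1, 50.5, 161.0]
ee_rot: [-0.663, 0.748, 0.002, -0.002]
contact_force: [-7.7, 0.7, 0.8]
gripper_width: 12.9
```

>>> step_arm(
  series=[
    [0.001,-0.0001,0,0,0,0],
    [0.0015,-0.0002,0,0,0,0],
    [0.0015,-0.0002,0,0,0,0],
  ],
)

```text
clock: 21.6
position: [600.2, 50.4, 161.0]
ee_rot: [-0.663, 0.748, 0.002, -0.003]
contact_force: [-9.0, 3.2, 2.2]
gripper_width: 13.2
```

Run:
```python
from h import *
snap("side","side17");st=arm.read_state();print(st["position"],st["ee_rot"],st["contact_force"],st["wrist_torque"])
crop("side17",195,160,255,225,11,"c")
```

```text
[600.18825897  50.44934872 160.96486052] [-0.66320566  0.74842877  0.00213152 -0.00284473] [-8.85892034  2.53133186  1.66681778] [ 0.76873557  2.7462286  -0.01113357]
```

View pics/c.png

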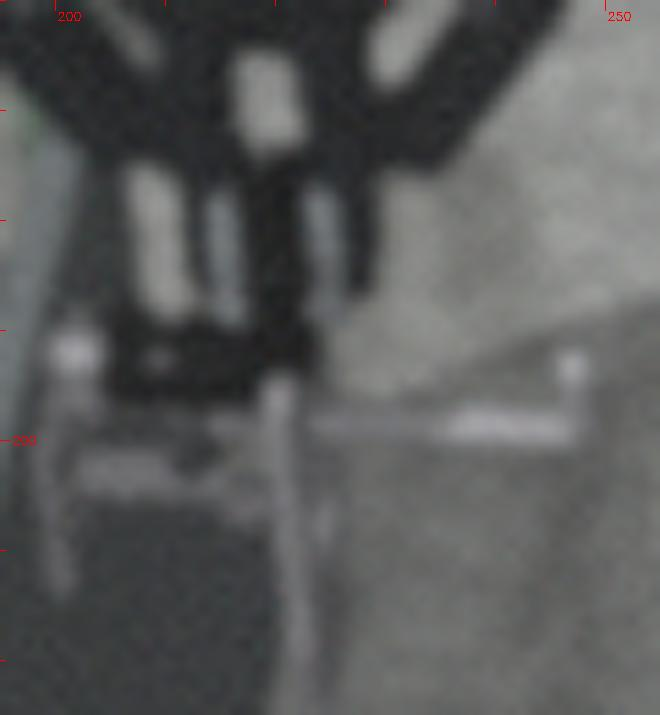

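>>> step_arm(
  series=[
    [-0.003,0.0003,-0.001,0,0,0],
    [-0.006,0.0007,-0.002,0,0,0],
    [-0.006,0.0007,-0.002,0,0,0],
  ],
)

```text
clock: 21.9
position: [599.9, 50.6, 160.6]
ee_rot: [-0.663, 0.748, 0.0, -0.001]
contact_force: [-5.5, 1.0, -0.0]
gripper_width: 13.1
```

>>> step_arm(
  series=[
    [-0.002,0.0002,-0.0005,0,0,0],
    [-0.004,0.0005,-0.001,0,0,0],
    [-0.004,0.0005,-0.001,0,0,0],
  ],
)

```text
clock: 22.15
position: [599.7, 50.8, 160.5]
ee_rot: [-0.663, 0.748, -0.0, 0.0]
contact_force: [-1.8, -0.5, -0.6]
gripper_width: 12.8
```

Load almost gone; release gently.

>>> step_arm(
  series=[
    [0,0,0,0,0,0],
    [0,0,0,0,0,0],
    [0,0,0,0,0,0],
    [0,0,0,0,0,0],
    [0,0,0,0,0,0],
  ],
  jaw=-0.4,
)

```text
clock: 22.57
position: [599.8, 51.2, 160.6]
ee_rot: [-0.663, 0.748, -0.0, 0.001]
contact_force: [-1.0, 0.1, 0.3]
gripper_width: 25.5
```

>>> step_arm(
  series=[
    [0,0,0.03,0,0,0],
    [0,0,0.08,0,0,0],
    [0,0,0.15,0,0,0],
    [0,0,0.22,0,0,0],
    [0,0,0.22,0,0,0],
    [-0.1,0,0.25,0,0,0],
    [-0.2,0,0.25,0,0,0],
    [-0.3,0,0.25,0,0,0],
    [-0.35,0,0.25,0,0,0],
    [-0.35,0,0.25,0,0,0],
  ],
)

```text
clock: 23.4
position: [455.8, 50.5, 261.1]
ee_rot: [-0.664, 0.748, 0.0, 0.001]
contact_force: [-0.5, 0.3, 0.4]
gripper_width: 25.6
```

Run:
```python
from h import *
snap("side","side18");snap("top","top18");st=arm.read_state();print(st["position"],st["contact_force"],st["gripper_width"])
crop("side18",185,150,265,230,9,"c");crop("top18",195,140,275,210,9,"a")
```

```text
[459.37248091  51.17505102 261.20026036] [-1.61083708  0.31217632  0.83165742] 25.097897652926545
```

View pics/c.png

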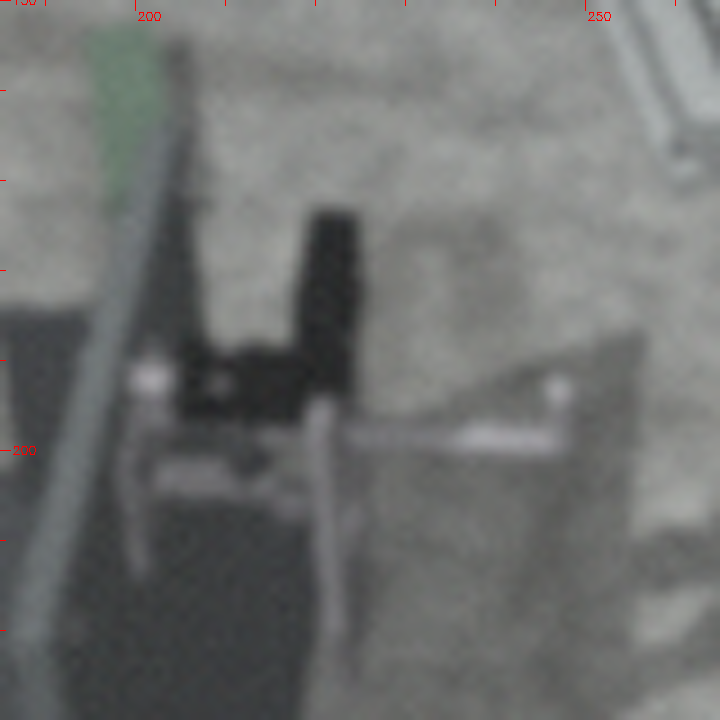

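View pics/a.png

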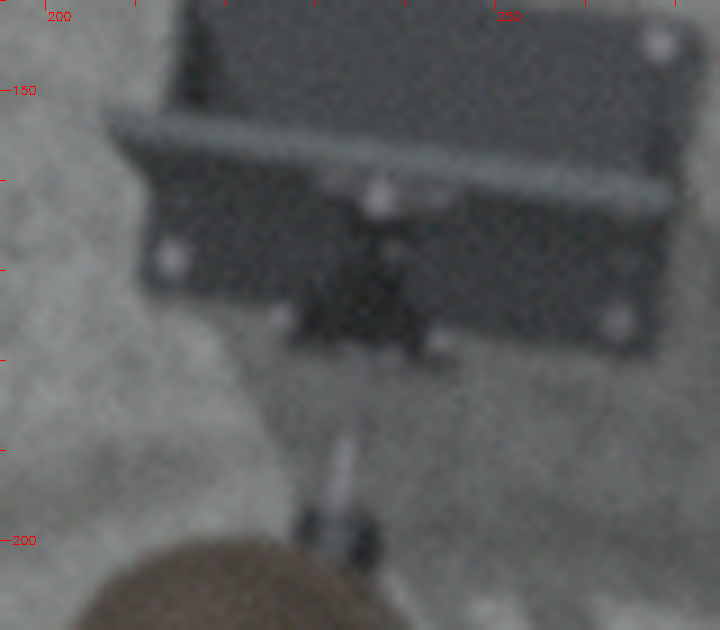

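>>> step_arm(
  series=[
    [0,0,0,0,0,0],
    [0,0,0,0,0,0],
    [0,0,0,0,0,0],
    [0,0,0,0,0,0],
    [0,0,0,0,0,0],
    [0,0,0,0,0,0],
  ],
)

```text
clock: 24.0
position: [459.5, 51.0, 260.0]
ee_rot: [-0.663, 0.748, 0.0, -0.0]
contact_force: [0.5, -0.2, 0.3]
gripper_width: 25.7
```

Run:
```python
from h import *
snap("side","side19")
a=load("side18")["im"].astype(int);b=load("side19")["im"].astype(int);print(np.abs(a-b)[150:240,185:265].mean(),np.abs(a-b)[300:380,0:100].mean())
c=load("side0")["im"].astype(int);d=np.abs(b-c).max(2)
for n,(x0,y0,x1,y1) in dict(stone=(193,150,204,165),driver=(298,230,332,285),vblock=(250,312,292,350)).items():print(n,d[y0:y1,x0:x1].mean())
```

```text
1.8704166666666666 1.6756666666666666
stone 6.345454545454546
driver 7.352941176470588
vblock 7.93609022556391
```

Run:
```python
from bench import arm
print(arm.job_done())
```

```text
the job is handed in; nothing more can be done
None
```

The job is handed in after about 24 s of robot time. The gauge is hanging on the hook and my last checks show the button pushed in. No verdict was reported.

- **Hook:** I pinched its upturned end and swung it out to the stop, which was firm at about 25 N at the wrist. In the pictures the bar points straight out from the board.
- **Hanging the gauge:** I took the gauge from the stand and passed it over the upturned end without contact. I then lowered it until the slot rested on the bar, where the force rose at the expected height.
- **Pushing the button:** I slid the gauge back along the bar. It met the button at tool x ≈ 594.5 mm and moved it about 5.5 mm at 5–6.5 N. It then stopped hard, and I pressed to about 9 N at the wrist, under the 18 N limit. The button should therefore be fully in, but its travel was felt rather than measured directly. The 5.5 mm against a 5 mm travel includes some give in the grip and arm.
- **Release:** I eased off the load, opened the jaws and backed the arm clear.

**Last checks:** The final side picture shows the gauge upright on the bar, against the switch box. Two pictures about 0.6 s apart differ only by noise.

**Doubts:**
- **Bystanders:** a picture comparison of the oil stone, screwdriver and V-block gave differences of 6–8 grey levels. I did not check that against the normal picture noise. The arm never went near them.
- **Pinch grip:** the jaws read about 4 mm on the 8 mm end of the hook, probably because the fingers tilt when gripping at their tips. The hook followed the jaws anyway.
- **Camera and arm positions:** these disagreed by about 1–2 pixels (3–6 mm) around the hook, so I relied on force there.

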